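# Make up two soldering kits

### The arm

A 7-joint arm with a two-finger parallel gripper is mounted at the origin on a cart in front of the work surface, level with it; the furniture and walls round the work are solid. World frame = base frame: x ahead of the robot, y to its left, z up, the work surface at z = 0. Lengths are in m, angles in rad, forces in N, time in s.
With the tool pointing down it reaches from about 0.425 to 0.875 m from the base axis. Payload 4.7 kg.
Tool frame: the origin (TCP) lies on the centre line of the jaws, within the pads' length; the fingertips stand 14 mm ahead of it and the grasp point (between the pads) lies 5 mm behind it; z points along the fingers, y is the direction in which the jaws open and shut (so a half turn about z gives the same grasp; the last joint's range is limited). The gripper opens to 87 mm and grips with 3 to 60 N. Pads are 19 mm wide; open, the fingers measure 117 mm over their backs; the gripper's body (75 mm by 190 mm) begins 51 mm behind the grasp point.
Start: joints at [-1.177, 0.321, -0.07, 1.45, 0.023, 1.371, -0.057], TCP at [0.241, 0.604, 0.237] pointing down, gripper open.
Joint ranges: [-2.86, 2.86], [-0.3, 2.09], [-1.38, 1.24], [0.06, 2.45], [-1.56, 4.7], [0.09, 2.05], [-2.69, 2.69]. Speed limits (rad/s): [2.57, 2.57, 3.14, 3.14, 3.14, 3.14, 3.14].

### API

Orientations are given as a rotation vector (axis times angle).
In Python, from bench import ctrl, optics, models gives the robot as it stands. The module is installed in compiled form; this text tells all that it offers.
- The arm moves only by the tool arm_command, never from a script. Its argument "motion" is a list of rows, each a list of 3 entries, a list of its own where there are three numbers: the shift along the tool's x, y, z in mm, then the turn, a rotation vector about the tool's x, y, z in degrees, then the closure, from 0 (fully open) to 1 (shut). In form: [[[x, y, z], [ax, ay, az], claw], ...]. A call has 1 to 8 rows; each row shifts and turns the commanded pose from where the row before left it, along the tool's axes as they then stand; what a row does not reach is not made up. A row lasts 1/12 s, in which the tool goes at most 41.7 mm and 7.16 degrees, less where a joint would pass 70% of its speed; a pose out of reach is approached as far as the arm can. A call with a gripper value outside its range is refused whole. The fingers move at their own pace and stop on an object; "force" is the grip in N (left out, the last holds). Time passes only in rows, so rows that do not move let the fingers close. It gives the time, the measured TCP pose, the force and the opening at its end, in the units of the state.
- ctrl.get_state(): the state, without advancing time (a new reading comes with each control period).
- optics.get_image(name): name is "side" or "top" or "wrist"; returns (picture, depth): 400x640x3 uint8, blue, green, red; 400x640 float32, m along the optical axis (not along the pixel's ray), 0 where there is no reading.
- optics.camera_model(name): a dict with "fovy" (degrees; the focal length in pixels is half the picture's height over the tangent of half this angle, whatever the lens; pixels are square), "cx", "cy" (the principal point, pixels), "distortion" ([k1, k2, p1, p2, k3] as OpenCV has them; the pictures are not rectified), "rvec" (rotation vector, rad) and "tvec" (3), from world to camera coordinates, as OpenCV has them; the wrist camera has in their place "mount" (4x4, takes a point from camera to tool coordinates, whose origin is the TCP and whose axes are the flange's). Camera axes: x right, y down, z forward; pixel columns grow to the right and rows downward; lengths in m; the calibration is good to about 2 mm. A picture is of the moment at which its call begins: read the wrist's pose just before it. camera_model takes no time and is no camera call.
- ctrl.close_job(): hands the job in, once; it reports no verdict.
Trained networks look in the newest picture that a camera, given by its name, has taken for a name from the list of things; names that differ only in an ending like _2 or _b are one class to them, and where a whole thing is asked for, a point or a joint stands for the part that bears it (a point fixed in the world has none). Each returns a list of dicts, best first, with "conf" (0 to 1); they miss things now and then, are a little off and sometimes report something else, mostly with a low value. They report only what shows in the picture. A call takes as long as a camera call.
- models.search_frame(camera, target): "location" ([x, y, z] in m, in the coordinates of the camera as it stood for that picture, good to about 4 mm: the middle of the surface that is visible of it).
- models.silhouettes(camera, target): "pixels" (400x640 bool, what is visible of it).
The state is a dict: "time": time; "joint_positions": joint angles; "qd": joint speeds; "joint_torque": joint torques, N m; "position": TCP position; "tool_rot": TCP orientation; "ft_force": force on the tool from outside, world axes, zero at the start; "torque": the same for the moment, N m; "grip_width": opening from 0.0 (shut) to 1.0 (fully open).
Only numpy, scipy, OpenCV 4.12 (cv2) and the standard library are available. Lean on these libraries where they do the work, as an engineer would, in place of code of your own. Each camera call takes 0.05 s, during which the arm holds its last target.

### The job

Make up the two kits from the stock in the middle of the bench, round goods on the rubber mat and the other piece on the bare floor: in the orange tray the solder spool on the mat and the small DC plug in the bare compartment; in the blue tray the tape roll flat on the mat with the flux tin centred on top of it, and the power adapter in the bare compartment. Everything stays the way up it is now and lies flat in its place; leave the circuit board and the jar where they are.

Things in the scene. Friction and masses are not known exactly. Their poses are not given: they have to be found in the camera images.
- solder_spool: reel of solder wire, blue flanges and silver wire, standing on a flange: 55 mm diameter, 46 mm high, 0.34 kg. Origin: centre of its underside, z up. 
- tape_roll: black roll of tape lying flat: about 61 mm outer diameter, 19 mm high, light cardboard core. Origin: centre of its underside, z up. 
- flux_tin: round tin with green lid lying flat: 50 mm diameter, 18 mm high; lid does not come off. Origin: centre of its underside, z up. 
- adapter: plain black power adapter block with a light label on top: 32 mm along its x, 26 mm high; the block reaches from y = -32 to +20 mm (blades beyond, to +32). Pinch it across x. Origin: centre of its underside, z up. 
- plug: small black ribbed DC plug with a round silver tip: 16 mm along its x, 14 mm high; the body reaches from y = -9 to +19 mm, the tip to y = -18 mm. Pinch it across x. Origin: centre of its underside, z up. 
- orange_tray: orange kit tray, fixed to the bench at any yaw: 232 mm along its x, 120 along its y, 18 high, walls 4. Origin: centre of its underside. A middle wall parts it into two open compartments, 112 x 112 mm: the one at +x (centre x = +58, y = 0) has a black rubber mat with grey ribs, its top 6 mm over the bench; the one at -x (centre x = -58, y = 0) has a bare orange floor, 4 mm over the bench.
- blue_tray: blue kit tray, fixed to the bench at any yaw: 232 mm along its x, 120 along its y, 18 high, walls 4. Origin: centre of its underside. A middle wall parts it into two open compartments, 112 x 112 mm: the one at +x (centre x = +58, y = 0) has a black rubber mat with grey ribs, its top 6 mm over the bench; the one at -x (centre x = -58, y = 0) has a bare blue floor, 4 mm over the bench.
- circuit_board: small green circuit board with black and silver components, 26 x 42 x 13 mm, lying among the stock; not wanted, leave it alone. Origin: centre of its underside, z up. 
- jar: white jar with blue cap, 56 x 56 x 104 mm, behind the stock; leave it alone. Origin: centre of its underside, z up. 

How it is judged:
By the outcome, as a careful person would: the job done as asked, in the order asked, and still so for the second after the job is handed in, with the robot touching nothing.
It also fails if it takes over 128 s, if anything falls off the work surface, if the arm or the gripper's body presses on something with over 40 N, if the wrist force passes 120 N, or if a joint passes its speed limit or range.

## Working session

There is one attempt and no reset: what is moved stays moved. The work goes in short steps, Python scripts to look and compute and a tool call to move; the robot and the scene stay as the last step left them, time stands still between calls to the robot, and variables do not carry over. Pictures are saved under pics/ and viewed, and the job is handed in when it is done.

Besides the shell and the picture viewer there is one more tool, called after "Emit:" by a JSON object that holds its "method" and its "body". arm_command: Moves the arm, as the interface text tells. Its arguments: {"type":"object","properties":{"motion":{"type":"array","items":{"type":"array"}},"force":{"type":"number"}},"required":["motion"]}

```bash
mkdir -p pics; ls; cat > h.py <<'E'
import numpy as np, cv2
from scipy.spatial.transform import Rotation as R
from bench import ctrl, optics, models
def K(m):
    f=200/np.tan(np.radians(m['fovy'])/2)
    return np.array([[f,0,m['cx']],[0,f,m['cy']],[0,0,1]]),np.array(m['distortion'],float)
def c2w(name,st=None):
    m=optics.camera_model(name)
    if name=='wrist':
        T=np.eye(4);T[:3,:3]=R.from_rotvec(st['tool_rot']).as_matrix();T[:3,3]=st['position']
        return T@np.array(m['mount'])
    Rm=R.from_rotvec(np.ravel(m['rvec'])).as_matrix();t=np.ravel(m['tvec'])
    T=np.eye(4);T[:3,:3]=Rm.T;T[:3,3]=-Rm.T@t
    return T
def cloud(name,depth,T,mask=None):
    m=optics.camera_model(name);k,d=K(m)
    ok=depth>0
    if mask is not None: ok&=mask
    v,u=np.nonzero(ok)
    p=cv2.undistortPoints(np.stack([u,v],1).astype(np.float64)[:,None],k,d)[:,0]
    z=depth[v,u]
    c=np.c_[p*z[:,None],z]
    return c@T[:3,:3].T+T[:3,3],u,v
E
python3 - <<'E'
from h import *
st=ctrl.get_state();print(st)
for n in ['top','side','wrist']:
    im,d=optics.get_image(n);cv2.imwrite(f'pics/{n}0.png',im);np.savez(f'pics/{n}0.npz',im=im,d=d)
    print(n,optics.camera_model(n),c2w(n,st)[:3,3])
print(ctrl.get_state()['time'])
E
```

```text
pics
{'time': 0.0, 'joint_positions': array([-1.17693602,  0.32183406, -0.07005717,  1.45168158,  0.02261254,
        1.37081211, -0.05688671]), 'qd': array([ 0.00128966, -0.00146082, -0.00119345,  0.00050351, -0.00156593,
        0.00276227, -0.00070706]), 'joint_torque': array([-6.75618026e-05, -4.91279662e+01, -4.03774381e-01, -3.12530243e+01,
       -6.37829513e-02,  4.42795898e-02,  1.98015614e-04]), 'position': array([0.24082053, 0.60316585, 0.23545081]), 'tool_rot': array([-5.92869356e-01, -3.08488872e+00,  3.03568428e-03]), 'ft_force': array([-0.99358292, -0.5014148 , -0.72408641]), 'torque': array([0.04519046, 0.01078243, 0.01618084]), 'grip_width': 1.0004275032291883}
top {'fovy': 47.06116484604689, 'cx': 311.65019772242414, 'cy': 195.09539269607592, 'distortion': array([-0.11835968,  0.        ,  0.        ,  0.        ,  0.        ]), 'rvec': array([ 2.22174958, -2.17357572,  0.04314118]), 'tvec': array([-0.01635391,  0.58296863,  1.0439539 ])} [ 0.53775324 -0.00809436  1.06804286]
side {'fovy': 55.25764794705667, 'cx': 318.95197467861016, 'cy': 203.2416827158732, 'distortion': array([0.00266801, 0.        , 0.        , 0.        , 0.        ]), 'rvec': array([ 2.56418969, -0.7101519 ,  0.17057613]), 'tvec': array([-0.51112294,  0.2949536 ,  0.80715936])} [ 0.38054048 -0.36893092  0.84783809]
wrist {'fovy': 58.90431815488723, 'cx': 320.91090550059806, 'cy': 205.59875910563989, 'distortion': array([-0.01273218,  0.        ,  0.        ,  0.        ,  0.        ]), 'mount': array([[-8.77835678e-05, -9.61877331e-01, -2.73481246e-01,
         7.50251113e-02],
       [ 9.99999630e-01, -3.18472807e-04,  7.99134281e-04,
         1.91875331e-04],
       [-8.55765489e-04, -2.73481074e-01,  9.61877003e-01,
        -1.48173066e-01],
       [ 0.00000000e+00,  0.00000000e+00,  0.00000000e+00,
         1.00000000e+00]])} [0.17130149 0.63142856 0.38361418]
0.15
```

View pics/top0.png

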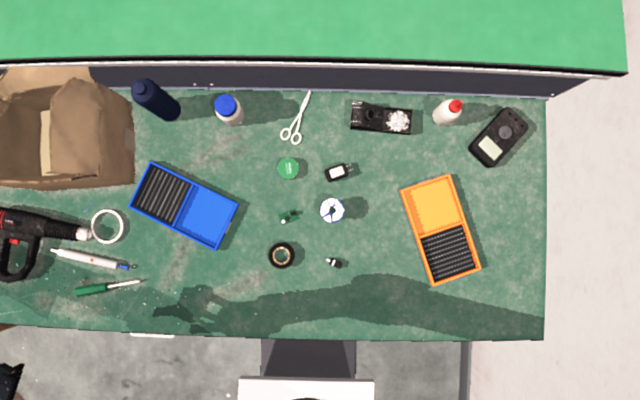

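View pics/side0.png

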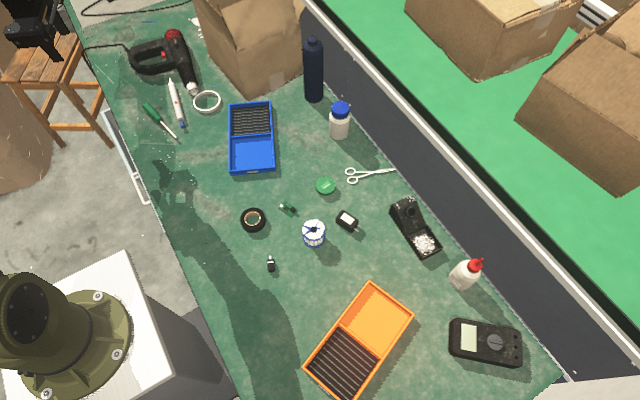

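The stock sits around cols 270–350 in the top view, with the blue tray on the left (185,205), the orange tray on the right (440,228), and the arm in the bottom-left corner. Next I'll measure each one.

```bash
cat > m.py <<'E'
from h import *
im,d=optics.get_image('top');T=c2w('top')
np.savez('pics/topm.npz',im=im,d=d)
for n in ['solder_spool','tape_roll','flux_tin','adapter','plug','circuit_board','jar','orange_tray','blue_tray']:
    s=models.silhouettes('top',n)
    for r in s[:2]:
        if r['conf']<.3: continue
        P,u,v=cloud('top',d,T,r['pixels'])
        P0=P; 
        top=np.percentile(P[:,2],95)
        ok=P[:,2]>top-0.008 if 'tray' not in n else P[:,2]>0.002
        rect=cv2.minAreaRect((P[ok][:,:2]*1000).astype(np.float32))
        print(n,round(r['conf'],2),'px',u.mean().round(),v.mean().round(),'n',ok.sum(),'ztop',top.round(4),'mean',P[ok].mean(0).round(4),'rect',np.round(rect[0],1),np.round(rect[1],1),round(rect[2],1))
        np.save(f'pics/mask_{n}.npy',r['pixels']) if r is s[0] else 0
E
python3 m.py
python3 - <<'E'
from h import *
im=np.load('pics/topm.npz')['im']
c=im[140:290,255:365];cv2.imwrite('pics/crop0.png',cv2.resize(c,None,fx=4,fy=4,interpolation=cv2.INTER_CUBIC))
E
```

```text
solder_spool 0.85 px 332.0 211.0 n 385 ztop 0.049 mean [ 0.5483 -0.0488  0.0461] rect [548.5 -48.7] [46.8 51.5] 1.3
tape_roll 0.89 px 281.0 255.0 n 367 ztop 0.0208 mean [0.4437 0.0644 0.0179] rect [444.2  64.6] [59.1 57.3] 64.5
flux_tin 0.95 px 288.0 168.0 n 377 ztop 0.0206 mean [0.6432 0.0532 0.0177] rect [643.1  53.3] [49.  48.5] 0.5
adapter 0.88 px 336.0 172.0 n 282 ztop 0.0288 mean [ 0.6361 -0.0585  0.0256] rect [636.5 -58.4] [30. 50.] 21.2
plug 0.5 px 335.0 262.0 n 81 ztop 0.016 mean [ 0.4298 -0.0604  0.0134] rect [430.2 -59.6] [31.5 14.4] 66.1
circuit_board 0.61 px 288.0 217.0 n 36 ztop 0.013 mean [0.5327 0.0487 0.0112] rect [530.3  49.1] [19.6 39. ] 27.7
jar 0.74 px 229.0 110.0 n 363 ztop 0.1058 mean [0.7688 0.1859 0.1033] rect [768.4 186.4] [43.8 47.3] 5.2
orange_tray 0.91 px 440.0 229.0 n 4868 ztop 0.0204 mean [ 0.507  -0.3058  0.0077] rect [ 510.8 -304.3] [239.4 127.1] 18.6
blue_tray 0.86 px 183.0 205.0 n 4460 ztop 0.0199 mean [0.5549 0.301  0.0073] rect [552.9 294.7] [237.  120.6] 65.1
```

View pics/crop0.png

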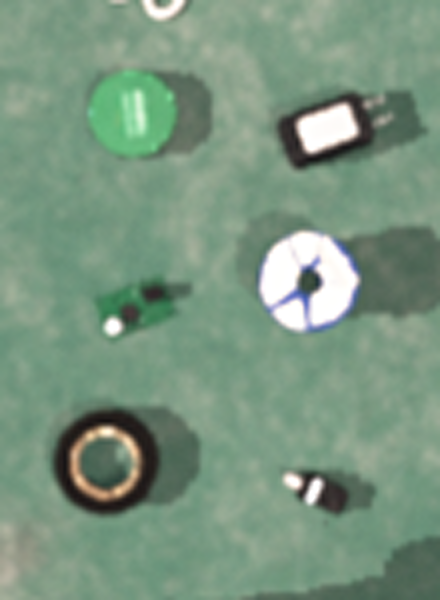

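```bash
cat > t.py <<'E'
from h import *
from scipy.optimize import least_squares
z=np.load('pics/topm.npz');im,d=z['im'],z['d'];T=c2w('top')
g=None
for n,c0,yaw0 in [('orange_tray',(.511,-.304),None),('blue_tray',(.553,.295),None)]:
    m=np.load(f'pics/mask_{n}.npy');m=cv2.dilate(m.astype(np.uint8),np.ones((5,5)))>0
    P,u,v=cloud('top',d,T,m)
    rim=P[(P[:,2]>.0155)&(P[:,2]<.026)]
    def f(p,X):
        c,s=np.cos(p[2]),np.sin(p[2]);q=(X[:,:2]-p[:2])@np.array([[c,-s],[s,c]])
        x,y=np.abs(q[:,0]),np.abs(q[:,1])
        out=np.maximum(np.maximum(x-.114,y-.058),0)
        e=np.minimum.reduce([np.abs(x-.114),np.abs(y-.058),x])
        return np.minimum(np.maximum(e-.002,0)+out*0,.02)*1000+0.1*e*1000
    best=None
    for a in np.radians(np.arange(0,180,10)):
        r=least_squares(f,[*c0,a],args=(rim,),loss='soft_l1',x_scale=[.01,.01,.1])
        if best is None or r.cost<best.cost: best=r
    p=best.x;yaw=p[2]
    # which end is the mat (dark)?
    c,s=np.cos(yaw),np.sin(yaw);q=(P[:,:2]-p[:2])@np.array([[c,-s],[s,c]])
    L=im[v,u].max(1)
    inn=(abs(q[:,1])<.05)
    a=L[inn&(q[:,0]>.01)&(q[:,0]<.1)].mean();b=L[inn&(q[:,0]<-.01)&(q[:,0]>-.1)].mean()
    if a>b: yaw+=np.pi
    e=np.array([np.cos(yaw),np.sin(yaw)])
    print(n,p[:2].round(4),'yaw',np.degrees(yaw)%360,'cost',best.cost/len(rim),a,b,'mat',(p[:2]+.058*e).round(4),'bare',(p[:2]-.058*e).round(4))
    for sgn in (1,-1):
        k=inn&(abs(q[:,0]*np.sign(e@[c,s])*sgn-.058)<.04); print('  floor z',np.median(P[k,2]).round(4))
P,u,v=cloud('top',d,T); k=(abs(P[:,0]-.5)<.1)&(abs(P[:,1])<.2); print('bench z',np.median(P[k,2]))
# refine round things by circle, yaw by PCA of dark body
for n in ['adapter','plug','circuit_board']:
    m=np.load(f'pics/mask_{n}.npy');P,u,v=cloud('top',d,T,m);X=P[P[:,2]>.006][:,:2];c=X.mean(0);w,V=np.linalg.eigh(np.cov((X-c).T))
    print(n,c.round(4),'long axis deg',np.degrees(np.arctan2(V[1,1],V[0,1]))%180,np.sqrt(w))
E
python3 t.py
```

```text
orange_tray [ 0.5107 -0.3026] yaw 199.6906940101387 cost 0.10790229550775461 75.79066912216084 254.53349723417332 mat [ 0.4561 -0.3222] bare [ 0.5653 -0.2831]
  floor z 0.006
  floor z 0.0039
blue_tray [0.5534 0.2951] yaw 65.24649118133766 cost 0.09722205146492226 76.15613147914033 241.1847290640394 mat [0.5777 0.3478] bare [0.5291 0.2425]
  floor z 0.0056
  floor z 0.0034
bench z -0.00012072304190602345
adapter [ 0.6356 -0.0585] long axis deg 113.39358470756851 [0.00880189 0.01468485]
plug [ 0.4299 -0.0601] long axis deg 65.66552395569536 [0.00417613 0.00871833]
circuit_board [0.5338 0.0473] long axis deg 130.2831094884728 [0.0028794  0.01473806]
```

```bash
cat > p.py <<'E'
import sys
from h import *
# usage: p.py x y z toolx_angle_deg   -> turn first, then shift in turned tool axes
def plan(x,y,z,a):
    s=ctrl.get_state();Rc=R.from_rotvec(s['tool_rot']);a=np.radians(a)
    X=np.array([np.cos(a),np.sin(a),0]);Z=np.array([0,0,-1.]);Rt=R.from_matrix(np.stack([X,np.cross(Z,X),Z],1))
    rv=np.degrees((Rc.inv()*Rt).as_rotvec());t=Rt.inv().apply(np.array([x,y,z])-s['position'])*1000
    xx=Rc.as_matrix()[:,0]
    print('t',round(s['time'],2),'pos',s['position'].round(4),'toolx',np.degrees(np.arctan2(xx[1],xx[0])).round(2),'w',round(s['grip_width']*87,1),'F',s['ft_force'].round(1))
    print('turn',rv.round(2),'then shift',t.round(1),'rows>=',round(np.linalg.norm(rv)/7.16,1),round(np.linalg.norm(t)/41.7,1))
if __name__=='__main__': plan(*map(float,sys.argv[1:5]))
E
python3 p.py .5484 -.0488 .2 180
```

```text
t 0.65 pos [0.241  0.6037 0.2366] toolx 158.24 w 86.8 F [-0.4 -1.2  0.2]
turn [ 1.000e-02  0.000e+00 -2.176e+01] then shift [-307.4 -652.5   36.6] rows>= 3.0 17.3
```

Emit:
{"method": "arm_command", "body": {"motion": [[[0, 0, 0], [0, 0, -5.44], 0], [[0, 0, 0], [0, 0, -5.44], 0], [[0, 0, 0], [0, 0, -5.44], 0], [[0, 0, 0], [0, 0, -5.44], 0], [[-17, -36.2, 2], [0, 0, 0], 0], [[-17, -36.2, 2], [0, 0, 0], 0], [[-17, -36.2, 2], [0, 0, 0], 0], [[-17, -36.2, 2], [0, 0, 0], 0]], "force": 30}}

```text
time: 1.32
position: [0.3095, 0.4573, 0.2284]
tool_rot: [-0.001, 3.141, 0.0]
ft_force: [2.7, 0.3, -0.0]
grip_width: 1.0
```

Emit:
{"method": "arm_command", "body": {"motion": [[[-17, -36.2, 2], [0, 0, 0], 0], [[-17, -36.2, 2], [0, 0, 0], 0], [[-17, -36.2, 2], [0, 0, 0], 0], [[-17, -36.2, 2], [0, 0, 0], 0], [[-17, -36.2, 2], [0, 0, 0], 0], [[-17, -36.2, 2], [0, 0, 0], 0], [[-17, -36.2, 2], [0, 0, 0], 0], [[-17, -36.2, 2], [0, 0, 0], 0]]}}

```text
time: 1.98
position: [0.4455, 0.1675, 0.213]
tool_rot: [-0.0, 3.141, 0.001]
ft_force: [0.8, 1.1, -0.7]
grip_width: 1.001
```

Emit:
{"method": "arm_command", "body": {"motion": [[[-17, -36.2, 2], [0, 0, 0], 0], [[-17, -36.2, 2], [0, 0, 0], 0], [[-17, -36.2, 2], [0, 0, 0], 0], [[-17, -36.2, 2], [0, 0, 0], 0], [[-17, -36.2, 2], [0, 0, 0], 0], [[-17, -36.2, 2], [0, 0, 0], 0], [[0, 0, 0], [0, 0, 0], 0], [[0, 0, 0], [0, 0, 0], 0]]}}

```text
time: 2.65
position: [0.5472, -0.0509, 0.2005]
tool_rot: [-0.009, -3.142, 0.002]
ft_force: [0.4, 1.0, -0.4]
grip_width: 0.999
```

```bash
python3 p.py .5484 -.0488 .03 180; cat > w.py <<'E'
import sys
from h import *
st=ctrl.get_state();im,d=optics.get_image('wrist');cv2.imwrite(f'pics/{sys.argv[1]}.png',im);T=c2w('wrist',st)
np.savez('pics/wm.npz',im=im,d=d,T=T)
for n in sys.argv[2:]:
    for r in models.silhouettes('wrist',n)[:2]:
        if r['conf']<.3: continue
        P,u,v=cloud('wrist',d,T,r['pixels']);top=np.percentile(P[:,2],90)
        ok=(P[:,2]>top-.006)&(P[:,2]<top+.004);X=(P[ok][:,:2]*1000).astype(np.float32)
        rect=cv2.minAreaRect(X);c,rad=cv2.minEnclosingCircle(X)
        Q=X-X.mean(0);w,V=np.linalg.eigh(np.cov(Q.T))
        print(n,round(r['conf'],2),'px',u.mean().round(),v.mean().round(),u.min(),u.max(),v.min(),v.max(),'ztop',top.round(4),'mean',X.mean(0).round(1),'rect',np.round(rect[0],1),np.round(rect[1],1),round(rect[2],1),'circ',np.round(c,1),round(rad,1),'long',round(np.degrees(np.arctan2(V[1,1],V[0,1]))%180,1))
E
python3 w.py w1 solder_spool plug adapter circuit_board
```

```text
t 2.65 pos [ 0.5472 -0.0509  0.2005] toolx 179.68 w 86.9 F [ 0.4  1.  -0.4]
turn [-0.06 -0.   -0.32] then shift [ -1.2   2.1 170.5] rows>= 0.0 4.1
solder_spool 0.96 px 322.0 193.0 292 353 159 225 ztop 0.0473 mean [549.1 -49.5] rect [549.6 -49.3] [54.1 53.7] 30.4 circ [549.9 -49.5] 27.3 long 23.0
plug 0.59 px 310.0 55.0 291 332 40 67 ztop 0.0145 mean [429.4 -59.8] rect [430.2 -57.3] [37.1 15.5] 67.2 circ [431.3 -58. ] 18.8 long 67.9
plug 0.47 px 449.0 71.0 412 485 35 106 ztop 0.0193 mean [443.7  63.3] rect [444.4  63.6] [59.2 60.7] 16.2 circ [443.2  63.7] 31.2 long 100.8
adapter 0.58 px 314.0 266.0 279 340 246 281 ztop 0.0269 mean [631.5 -56.7] rect [629.2 -58.6] [53.8 27.3] 89.6 circ [636.9 -58.6] 27.1 long 97.3
circuit_board 0.57 px 422.0 168.0 399 445 149 186 ztop 0.0122 mean [534.7  45.6] rect [533.   49.1] [11.  40.5] 37.5 circ [533.9  49.8] 20.3 long 130.1
circuit_board 0.42 px 402.0 269.0 396 408 255 280 ztop 0.0186 mean [637.2  32.6] rect [636.   32.2] [ 9.7 22.4] 88.6 circ [636.   32.4] 12.1 long 167.6
```

View pics/w1.png

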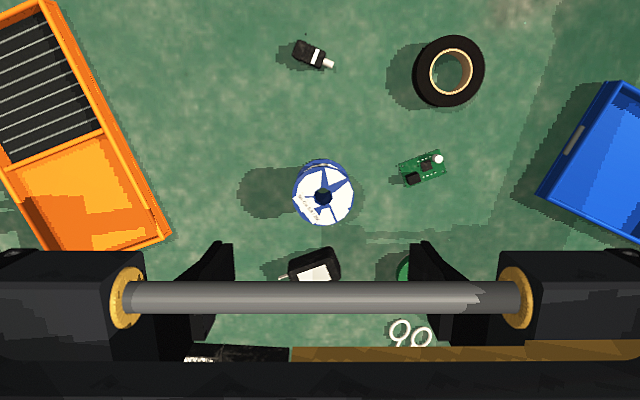

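The wrist view agrees with the top view to about 1 mm: spool at px (322,193) maps to (0.5495,-0.0493). I'll descend and grip it.

Emit:
{"method": "arm_command", "body": {"motion": [[[-2.3, 1.6, 35], [0, 0, -0.3], 0], [[0, 0, 35], [0, 0, 0], 0], [[0, 0, 35], [0, 0, 0], 0], [[0, 0, 35], [0, 0, 0], 0], [[0, 0, 25], [0, 0, 0], 0], [[0, 0, 13.5], [0, 0, 0], 0], [[0, 0, 0], [0, 0, 0], 0], [[0, 0, 0], [0, 0, 0], 0.7]], "force": 30}}

```text
time: 3.57
position: [0.5489, -0.0452, 0.0219]
tool_rot: [0.011, -3.14, -0.0]
ft_force: [0.1, -0.3, 0.6]
grip_width: 0.978
```

Emit:
{"method": "arm_command", "body": {"motion": [[[0, 0, 0], [0, 0, 0], 0.7], [[0, 0, 0], [0, 0, 0], 0.7], [[0, 0, 0], [0, 0, 0], 0.7], [[0, 0, 0], [0, 0, 0], 0.7], [[0, 0, 0], [0, 0, 0], 0.7]]}}

```text
time: 3.98
position: [0.5501, -0.0472, 0.023]
tool_rot: [-0.008, 3.14, -0.001]
ft_force: [0.3, -3.5, 2.6]
grip_width: 0.628
```

Emit:
{"method": "arm_command", "body": {"motion": [[[0, 0, -15], [0, 0, 0], 0.7], [[0, 0, -35], [0, 0, 0], 0.7], [[0, 0, -35], [0, 0, -4], 0.7], [[0, 0, 0], [0, 0, -5], 0.7], [[0, 0, 0], [0, 0, -5], 0.7], [[0, 0, 0], [0, 0, -5.7], 0.7], [[0, 0, 0], [0, 0, 0], 0.7]]}}

```text
time: 4.57
position: [0.5487, -0.0461, 0.1068]
tool_rot: [0.549, -3.092, -0.001]
ft_force: [0.0, -0.3, -3.5]
grip_width: 0.621
```

```bash
python3 p.py .4561 -.3222 .107 199.69
```

```text
t 4.57 pos [ 0.5487 -0.0461  0.1068] toolx -159.86 w 54.1 F [ 0.  -0.3 -3.5]
turn [ 0.04 -0.04  0.45] then shift [ 1.802e+02 -2.287e+02 -2.000e-01] rows>= 0.1 7.0
```

Emit:
{"method": "arm_command", "body": {"motion": [[[15, -19, 0], [0, 0, 0.3], 0.7], [[24, -30.5, 0], [0, 0, 0], 0.7], [[24, -30.5, 0], [0, 0, 0], 0.7], [[24, -30.5, 0], [0, 0, 0], 0.7], [[24, -30.5, 0], [0, 0, 0], 0.7], [[24, -30.5, 0], [0, 0, 0], 0.7], [[24, -30.5, 0], [0, 0, 0], 0.7], [[15, -19, 0], [0, 0, 0], 0.7]]}}

```text
time: 5.23
position: [0.4572, -0.3175, 0.1069]
tool_rot: [0.526, -3.096, 0.003]
ft_force: [-0.2, 0.2, -2.8]
grip_width: 0.622
```

Emit:
{"method": "arm_command", "body": {"motion": [[[6, -7.7, 0], [0, 0, 0], 0.7], [[0, 0, 0], [0, 0, 0], 0.7], [[0, 0, 0], [0, 0, 0], 0.7]]}}

```text
time: 5.48
position: [0.457, -0.3215, 0.1065]
tool_rot: [0.534, -3.095, -0.003]
ft_force: [0.7, 0.2, -2.9]
grip_width: 0.619
```

```bash
python3 p.py .4561 -.3222 .030 199.69; python3 w.py w2 solder_spool
```

```text
t 5.48 pos [ 0.457  -0.3215  0.1065] toolx -160.42 w 53.9 F [ 0.7  0.2 -2.9]
turn [ 0.09 -0.   -0.11] then shift [ 1.1 -0.4 76.5] rows>= 0.0 1.8
solder_spool 0.9 px 321.0 274.0 256 385 204 347 ztop 0.1304 mean [ 453.1 -322.4] rect [ 454.3 -322.1] [50.  51.6] 20.4 circ [ 456.7 -321.5] 27.8 long 21.9
```

View pics/w2.png

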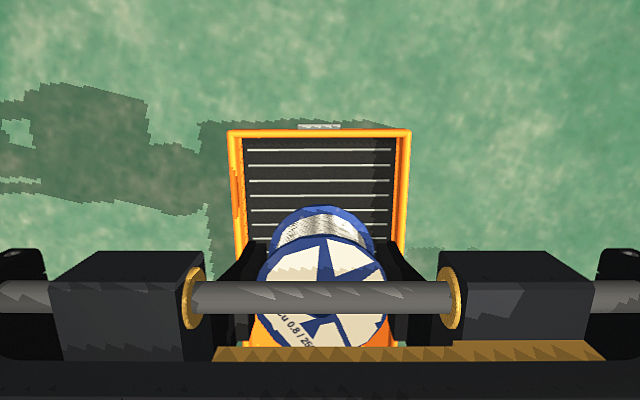

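Emit:
{"method": "arm_command", "body": {"motion": [[[1, 0, 25], [0, 0, 0], 0.7], [[0, 0, 28], [0, 0, 0], 0.7], [[0, 0, 14], [0, 0, 0], 0.7], [[0, 0, 6], [0, 0, 0], 0.7], [[0, 0, 2], [0, 0, 0], 0.7], [[0, 0, 1], [0, 0, 0], 0.7], [[0, 0, 0], [0, 0, 0], 0.7], [[0, 0, 0], [0, 0, 0], 0.7]]}}

```text
time: 6.25
position: [0.4572, -0.3229, 0.0323]
tool_rot: [-0.538, 3.093, -0.002]
ft_force: [-0.1, 0.1, -3.4]
grip_width: 0.622
```

Emit:
{"method": "arm_command", "body": {"motion": [[[0, 0, 1], [0, 0, 0], 0.7], [[0, 0, 1], [0, 0, 0], 0.7], [[0, 0, 0], [0, 0, 0], 0.7], [[0, 0, 0], [0, 0, 0], 0.7]]}}

```text
time: 6.58
position: [0.4562, -0.3227, 0.0292]
tool_rot: [-0.537, 3.095, -0.0]
ft_force: [-0.8, 0.5, -3.2]
grip_width: 0.622
```

Emit:
{"method": "arm_command", "body": {"motion": [[[0, 0, 1], [0, 0, 0], 0.7], [[0, 0, 0], [0, 0, 0], 0.7], [[0, 0, 0], [0, 0, 0], 0.7]]}}

```text
time: 6.83
position: [0.4562, -0.3228, 0.0291]
tool_rot: [-0.537, 3.095, 0.001]
ft_force: [-3.3, 1.1, 5.3]
grip_width: 0.621
```

Contact at +5 N. Releasing with a partial opening, since the compartment is 112 mm.

Emit:
{"method": "arm_command", "body": {"motion": [[[0, 0, 0], [0, 0, 0], 0.2], [[0, 0, 0], [0, 0, 0], 0.2], [[0, 0, 0], [0, 0, 0], 0.2], [[0, 0, -10], [0, 0, 0], 0.2], [[0, 0, -30], [0, 0, 0], 0.2], [[0, 0, -35], [0, 0, 0], 0.2], [[0, 0, -35], [0, 0, 0], 0.2], [[0, 0, -20], [0, 0, 0], 0.2]]}}

```text
time: 7.5
position: [0.4574, -0.3241, 0.1628]
tool_rot: [-0.536, 3.091, -0.005]
ft_force: [0.9, -1.0, 0.0]
grip_width: 0.797
```

```bash
python3 p.py .430 -.058 .16 158; python3 w.py w3 solder_spool; python3 m.py | egrep 'spool|plug'
```

```text
t 7.5 pos [ 0.4574 -0.3241  0.1628] toolx -160.34 w 69.3 F [ 0.9 -1.   0. ]
turn [-0.14  0.3  41.66] then shift [125.1 236.4   2.8] rows>= 5.8 6.4
solder_spool 0.98 px 323.0 200.0 288 359 161 238 ztop 0.0533 mean [ 455.  -322.9] rect [ 455.7 -322.8] [53.7 54. ] 79.1 circ [ 455.9 -322.4] 27.5 long 43.1
solder_spool 0.61 px 447.0 248.0 n 151 ztop 0.056 mean [ 0.4705 -0.3146  0.0631] rect [ 465.  -290.5] [ 30.1 109.3] 2.9
plug 0.49 px 335.0 262.0 n 85 ztop 0.0165 mean [ 0.4298 -0.0597  0.0132] rect [430.5 -57.6] [35.4 14.7] 69.0
```

View pics/w3.png

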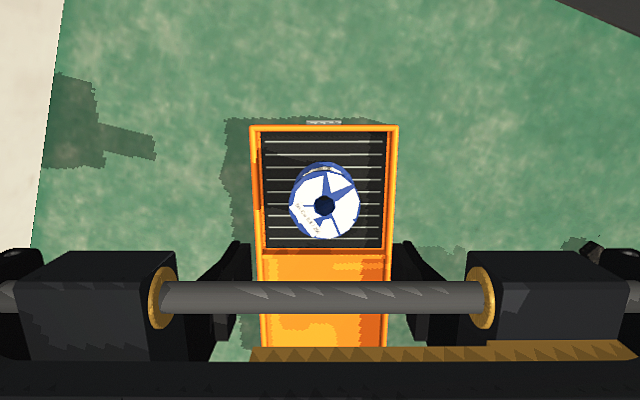

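Spool stands upright and centred on the mat (px 323,200; top at 53 mm). Next, the plug.

Emit:
{"method": "arm_command", "body": {"motion": [[[0, 0, 0], [0, 0, 7], 0.5], [[0, 0, 0], [0, 0, 7], 0.5], [[0, 0, 0], [0, 0, 7], 0.5], [[0, 0, 0], [0, 0, 7], 0.5], [[0, 0, 0], [0, 0, 7], 0.5], [[0, 0, 0], [0, 0, 7], 0.5], [[0, 0, 0], [0, 0, 7], 0.5], [[0, 0, 0], [0, 0, 7], 0.5]]}}

```text
time: 8.77
position: [0.456, -0.3226, 0.1578]
tool_rot: [-0.988, -2.982, 0.0]
ft_force: [0.2, -0.7, 0.1]
grip_width: 0.504
```

Emit:
{"method": "arm_command", "body": {"motion": [[[0, 0, 0], [0, 0, 7], 0.5], [[0, 0, 0], [0, 0, 7], 0.5], [[0, 0, 0], [0, 0, 7], 0.5], [[0, 0, 0], [0, 0, 7], 0.5], [[0, 0, 0], [0, 0, 7], 0.5], [[0, 0, 0], [0, 0, 7], 0.5], [[0, 0, 0], [0, 0, 7], 0.5], [[0, 0, 0], [0, 0, 7], 0.5]]}}

```text
time: 9.43
position: [0.456, -0.3226, 0.1578]
tool_rot: [-2.272, -2.169, 0.0]
ft_force: [0.1, -0.0, 0.4]
grip_width: 0.499
```

Emit:
{"method": "arm_command", "body": {"motion": [[[0, 0, 0], [0, 0, 7], 0.5], [[0, 0, 0], [0, 0, 7], 0.5], [[0, 0, 0], [0, 0, 7], 0.5], [[0, 0, 0], [0, 0, 0], 0.5], [[0, 0, 0], [0, 0, 0], 0.5]]}}

```text
time: 9.85
position: [0.4561, -0.3226, 0.1578]
tool_rot: [-2.621, -1.732, 0.001]
ft_force: [-0.9, 0.1, -1.0]
grip_width: 0.498
```

```bash
python3 p.py .4286 -.0616 .14 67
```

```text
t 9.85 pos [ 0.4561 -0.3226  0.1578] toolx 66.9 w 43.3 F [-0.9  0.1 -1. ]
turn [-0.02  0.01 -0.1 ] then shift [ 229.5 -127.3   17.8] rows>= 0.0 6.3
```

Emit:
{"method": "arm_command", "body": {"motion": [[[20, -11, 1], [0, 0, 0], 0.5], [[32, -17.7, 2.4], [0, 0, 0], 0.5], [[32, -17.7, 2.4], [0, 0, 0], 0.5], [[32, -17.7, 2.4], [0, 0, 0], 0.5], [[32, -17.7, 2.4], [0, 0, 0], 0.5], [[32, -17.7, 2.4], [0, 0, 0], 0.5], [[32, -17.7, 2.4], [0, 0, 0], 0.5], [[17.5, -10, 2.4], [0, 0, 0], 0.5]]}}

```text
time: 10.52
position: [0.4294, -0.0574, 0.1403]
tool_rot: [-2.616, -1.737, -0.002]
ft_force: [1.0, -0.1, 0.1]
grip_width: 0.499
```

Emit:
{"method": "arm_command", "body": {"motion": [[[0, 0, 0], [0, 0, 0], 0.5], [[0, 0, 0], [0, 0, 0], 0.5]]}}

```text
time: 10.68
position: [0.43, -0.0608, 0.1403]
tool_rot: [2.619, 1.734, 0.0]
ft_force: [0.2, -0.2, -0.2]
grip_width: 0.5
```

```bash
python3 p.py .4286 -.0616 .017 67;python3 w.py w4 plug
```

```text
t 10.68 pos [ 0.43   -0.0608  0.1403] toolx 67.0 w 43.5 F [ 0.2 -0.2 -0.2]
turn [ 0.02 -0.    0.  ] then shift [ -1.3  -1.  123.3] rows>= 0.0 3.0
plug 0.6 px 319.0 198.0 309 329 174 218 ztop 0.0144 mean [429.3 -58. ] rect [430.2 -56.1] [36.3 14.6] 66.7 circ [429.5 -56.2] 18.5 long 65.9
```

View pics/w4.png

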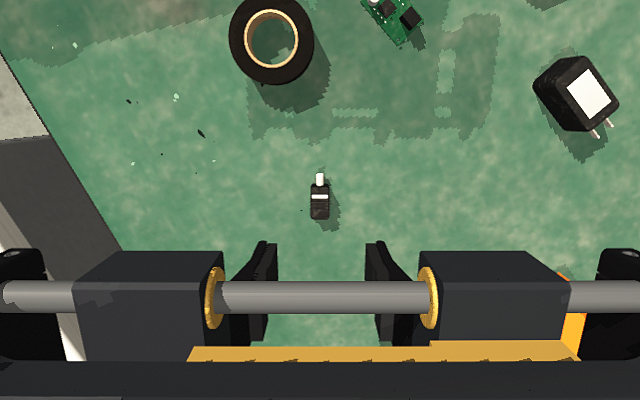

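The plug lines up with the jaws (px 319,198, tip up the picture). Descending.

Emit:
{"method": "arm_command", "body": {"motion": [[[-0.8, -1.5, 25], [0, 0, 0], 0.5], [[0, 0, 35], [0, 0, 0], 0.5], [[0, 0, 35], [0, 0, 0], 0.5], [[0, 0, 20], [0, 0, 0], 0.5], [[0, 0, 8], [0, 0, 0], 0.5], [[0, 0, 0], [0, 0, 0], 0.5], [[0, 0, 0], [0, 0, 0], 0.5], [[0, 0, 0], [0, 0, 0], 0.5]], "force": 15}}

```text
time: 11.45
position: [0.4296, -0.0625, 0.0183]
tool_rot: [2.624, 1.725, 0.003]
ft_force: [-0.5, 0.3, 0.8]
grip_width: 0.503
```

Emit:
{"method": "arm_command", "body": {"motion": [[[0, 0, 0.5], [0, 0, 0], 0.95], [[0, 0, 0], [0, 0, 0], 0.95], [[0, 0, 0], [0, 0, 0], 0.95], [[0, 0, 0], [0, 0, 0], 0.95], [[0, 0, 0], [0, 0, 0], 0.95], [[0, 0, 0], [0, 0, 0], 0.95]]}}

```text
time: 11.95
position: [0.4285, -0.0616, 0.0169]
tool_rot: [-2.624, -1.727, -0.001]
ft_force: [-0.0, 0.3, 0.3]
grip_width: 0.171
```

Emit:
{"method": "arm_command", "body": {"motion": [[[0, 0, -10], [0, 0, 0], 0.95], [[0, 0, -35], [0, 0, 0], 0.95], [[0, 0, -35], [0, 0, 0], 0.95], [[0, 0, -10], [0, 0, 0], 0.95], [[0, 0, 0], [0, 0, 0], 0.95], [[0, 0, 0], [0, 0, 0], 0.95]]}}

```text
time: 12.45
position: [0.4288, -0.0615, 0.1074]
tool_rot: [2.624, 1.727, 0.003]
ft_force: [-0.6, 0.6, -0.8]
grip_width: 0.173
```

```bash
python3 p.py .5653 -.2831 .107 67; python3 w.py w5 plug
```

```text
t 12.45 pos [ 0.4288 -0.0615  0.1074] toolx 66.71 w 15.0 F [-0.6  0.6 -0.8]
turn [ 0.08 -0.09 -0.29] then shift [-150.6  212.3    0.4] rows>= 0.0 6.2
plug 0.86 px 321.0 254.0 305 336 218 280 ztop 0.1046 mean [431.5 -54.3] rect [432.2 -52.8] [29.2 14.8] 66.6 circ [432.5 -53.6] 15.2 long 66.9
```

View pics/w5.png

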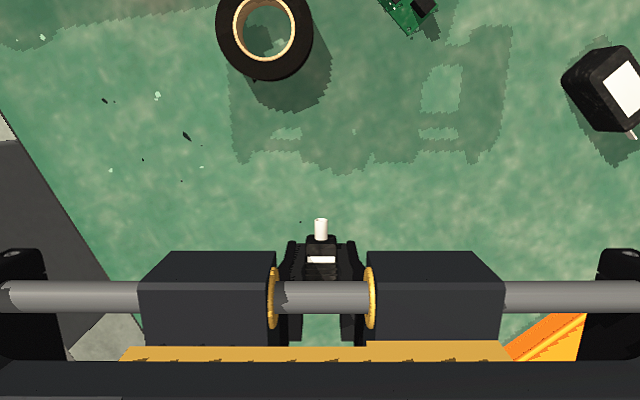

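Emit:
{"method": "arm_command", "body": {"motion": [[[-13, 18, 0], [0, 0, 0], 0.95], [[-21, 29.8, 0], [0, 0, 0], 0.95], [[-21, 29.8, 0], [0, 0, 0], 0.95], [[-21, 29.8, 0], [0, 0, 0], 0.95], [[-21, 29.8, 0], [0, 0, 0], 0.95], [[-21, 29.8, 0], [0, 0, 0], 0.95], [[-21, 29.8, 0], [0, 0, 0], 0.95], [[-11.6, 15.5, 0], [0, 0, 0], 0.95]]}}

```text
time: 13.22
position: [0.5638, -0.2879, 0.1044]
tool_rot: [2.626, 1.724, -0.007]
ft_force: [-0.5, 0.9, 0.2]
grip_width: 0.171
```

Emit:
{"method": "arm_command", "body": {"motion": [[[0, 0, 15], [0, 0, 0], 0.95], [[0, 0, 30], [0, 0, 0], 0.95], [[0, 0, 23], [0, 0, 0], 0.95], [[0, 0, 10], [0, 0, 0], 0.95], [[0, 0, 4], [0, 0, 0], 0.95], [[0, 0, 0], [0, 0, 0], 0.95], [[0, 0, 0], [0, 0, 0], 0.95]]}}

```text
time: 13.8
position: [0.5642, -0.2844, 0.0254]
tool_rot: [2.624, 1.727, 0.0]
ft_force: [1.4, -0.7, 0.3]
grip_width: 0.169
```

Emit:
{"method": "arm_command", "body": {"motion": [[[0, 0, 2], [0, 0, 0], 0.95], [[0, 0, 1.5], [0, 0, 0], 0.95], [[0, 0, 0], [0, 0, 0], 0.95], [[0, 0, 0], [0, 0, 0], 0.95]]}}

```text
time: 14.13
position: [0.5642, -0.284, 0.0219]
tool_rot: [2.624, 1.727, 0.001]
ft_force: [0.3, -1.3, 0.6]
grip_width: 0.169
```

Emit:
{"method": "arm_command", "body": {"motion": [[[0, 0, 1], [0, 0, 0], 0.95], [[0, 0, 0], [0, 0, 0], 0.95], [[0, 0, 0], [0, 0, 0], 0.95]]}}

```text
time: 14.38
position: [0.5642, -0.2841, 0.021]
tool_rot: [2.624, 1.727, 0.001]
ft_force: [-1.0, 0.5, 4.9]
grip_width: 0.174
```

Contact. Release, lift and check.

Emit:
{"method": "arm_command", "body": {"motion": [[[0, 0, 0], [0, 0, 0], 0.6], [[0, 0, 0], [0, 0, 0], 0.6], [[0, 0, 0], [0, 0, 0], 0.6], [[0, 0, -10], [0, 0, 0], 0.6], [[0, 0, -30], [0, 0, 0], 0.6], [[0, 0, -35], [0, 0, 0], 0.6], [[0, 0, -35], [0, 0, 0], 0.4], [[0, 0, -20], [0, 0, 0], 0.2]]}}

```text
time: 15.05
position: [0.5649, -0.2853, 0.1548]
tool_rot: [2.622, 1.724, 0.004]
ft_force: [1.1, -0.3, 0.2]
grip_width: 0.476
```

```bash
python3 p.py .444 .064 .15 67; python3 w.py w6 plug solder_spool
```

```text
t 15.05 pos [ 0.5649 -0.2853  0.1548] toolx 66.66 w 41.4 F [ 1.1 -0.3  0.2]
turn [ 0.28 -0.   -0.34] then shift [ 274.3 -247.8    4.8] rows>= 0.1 8.9
plug 0.59 px 318.0 194.0 309 327 169 212 ztop 0.0183 mean [ 565.  -281.2] rect [ 565.7 -278.8] [36.8 15.1] 66.5 circ [ 564.9 -278.6] 18.6 long 66.7
solder_spool 0.83 px 235.0 263.0 226 248 250 279 ztop 0.036 mean [ 475.  -309.9] rect [ 474.8 -309.5] [ 1.5 10.1] 36.2 circ [ 474.6 -309.7] 5.0 long 126.8
```

View pics/w6.png

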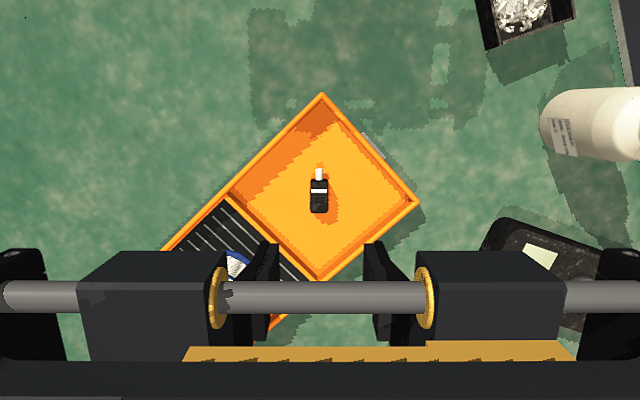

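Plug lies flat in the bare compartment (px 318,194). For the tape I'll grip at tool-x 30° to keep clear of the circuit board.

Emit:
{"method": "arm_command", "body": {"motion": [[[27, -24.5, 0], [0, 0, 0], 0.13], [[30, -27, 0], [0, 0, 0], 0.13], [[30, -27, 0], [0, 0, 0], 0.13], [[30, -27, 0], [0, 0, 0], 0.13], [[30, -27, 0], [0, 0, 0], 0.13], [[30, -27, 0], [0, 0, 0], 0.13], [[30, -27, 0], [0, 0, 0], 0.13], [[30, -27, 0], [0, 0, 0], 0.13]]}}

```text
time: 15.87
position: [0.4594, 0.0199, 0.1492]
tool_rot: [-2.623, -1.727, 0.002]
ft_force: [1.1, 0.1, -0.1]
grip_width: 0.867
```

Emit:
{"method": "arm_command", "body": {"motion": [[[27, -25, 0], [0, 0, 0], 0.13], [[0, 0, 0], [0, 0, 6.1], 0.13], [[0, 0, 0], [0, 0, 6.1], 0.13], [[0, 0, 0], [0, 0, 6.1], 0.13], [[0, 0, 0], [0, 0, 6.1], 0.13], [[0, 0, 0], [0, 0, 6.1], 0.13], [[0, 0, 0], [0, 0, 6.1], 0.13], [[0, 0, 0], [0, 0, 0], 0.13]]}}

```text
time: 16.53
position: [0.4481, 0.0526, 0.1491]
tool_rot: [3.035, 0.812, -0.004]
ft_force: [0.5, -0.2, -0.5]
grip_width: 0.872
```

Emit:
{"method": "arm_command", "body": {"motion": [[[0, 0, 0], [0, 0, 0], 0.13], [[0, 0, 0], [0, 0, 0], 0.13]]}}

```text
time: 16.7
position: [0.4486, 0.0527, 0.1497]
tool_rot: [3.033, 0.82, -0.002]
ft_force: [-0.1, 0.2, 0.8]
grip_width: 0.873
```

```bash
python3 p.py .4438 .064 .0165 30; python3 w.py w7 tape_roll circuit_board
```

```text
t 16.7 pos [0.4486 0.0527 0.1497] toolx 30.25 w 75.9 F [-0.1  0.2  0.8]
turn [-0.01  0.07  0.25] then shift [  1.5 -12.2 133.2] rows>= 0.0 3.2
tape_roll 0.9 px 307.0 196.0 271 343 158 233 ztop 0.0191 mean [445.2  64.3] rect [444.3  63.9] [60.4 59.2] 32.0 circ [444.   63.2] 31.0 long 25.1
circuit_board 0.89 px 377.0 109.0 350 405 89 129 ztop 0.012 mean [535.4  47. ] rect [533.3  50.4] [11.  39.9] 38.1 circ [533.7  50.7] 20.0 long 130.5
```

View pics/w7.png

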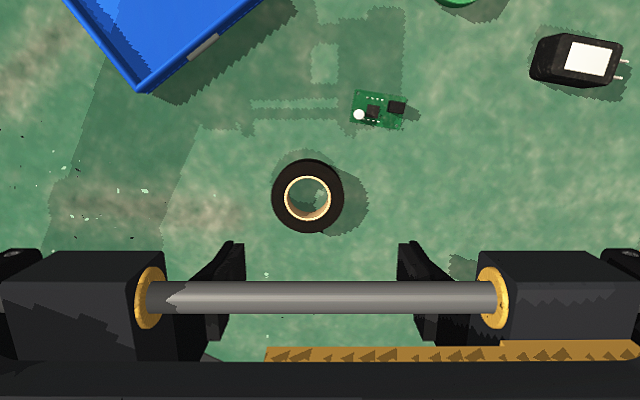

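Emit:
{"method": "arm_command", "body": {"motion": [[[1.7, -11.7, 10], [0, 0, 0], 0.11], [[0, 0, 35], [0, 0, 0], 0.11], [[0, 0, 35], [0, 0, 0], 0.11], [[0, 0, 30], [0, 0, 0], 0.11], [[0, 0, 15], [0, 0, 0], 0.11], [[0, 0, 6], [0, 0, 0], 0.11], [[0, 0, 1.5], [0, 0, 0], 0.11], [[0, 0, 0], [0, 0, 0], 0.11]], "force": 15}}

```text
time: 17.52
position: [0.4448, 0.0642, 0.0178]
tool_rot: [3.034, 0.817, 0.0]
ft_force: [-0.7, -0.3, -0.7]
grip_width: 0.889
```

Emit:
{"method": "arm_command", "body": {"motion": [[[0, 0, 0], [0, 0, 0], 0.11], [[0, 0, 0], [0, 0, 0], 0.4], [[0, 0, 0], [0, 0, 0], 0.4], [[0, 0, 0], [0, 0, 0], 0.4], [[0, 0, 0], [0, 0, 0], 0.4], [[0, 0, 0], [0, 0, 0], 0.4], [[0, 0, 0], [0, 0, 0], 0.4]]}}

```text
time: 18.1
position: [0.4452, 0.064, 0.0183]
tool_rot: [-3.034, -0.816, -0.002]
ft_force: [-1.1, 0.0, 5.4]
grip_width: 0.683
```

Emit:
{"method": "arm_command", "body": {"motion": [[[0, 0, -10], [0, 0, 0], 0.4], [[0, 0, -30], [0, 0, 0], 0.4], [[0, 0, -35], [0, 0, 0], 0.4], [[0, 0, -10], [0, 0, -7], 0.4], [[0, 0, 0], [0, 0, -7], 0.4], [[0, 0, 0], [0, 0, -7], 0.4], [[0, 0, 0], [0, 0, -7], 0.4], [[0, 0, 0], [0, 0, -7], 0.4]]}}

```text
time: 18.77
position: [0.4447, 0.0636, 0.1033]
tool_rot: [-2.643, -1.698, -0.001]
ft_force: [0.6, 0.2, -0.2]
grip_width: 0.678
```

Emit:
{"method": "arm_command", "body": {"motion": [[[0, 0, 0], [0, 0, 0], 0.4], [[0, 0, 0], [0, 0, 0], 0.4]]}}

```text
time: 18.93
position: [0.4447, 0.0637, 0.103]
tool_rot: [2.651, 1.686, 0.0]
ft_force: [-0.9, -0.7, 0.2]
grip_width: 0.682
```

```bash
python3 p.py .5777 .3478 .105 65.25; python3 w.py w8 tape_roll
```

```text
t 18.93 pos [0.4447 0.0637 0.103 ] toolx 64.9 w 59.3 F [-0.9 -0.7  0.2]
turn [ 0.   -0.01 -0.35] then shift [313.7   1.9  -2. ] rows>= 0.0 7.5
tape_roll 0.62 px 320.0 255.0 256 385 203 332 ztop 0.1036 mean [447.4  70.5] rect [443.1  64.1] [61.  57.4] 39.7 circ [444.3  61.9] 31.7 long 63.5
tape_roll 0.51 px 441.0 178.0 409 472 147 208 ztop 0.012 mean [534.7  47.4] rect [533.2  50.2] [11.4 40.5] 37.3 circ [532.8  49.9] 20.2 long 130.4
```

View pics/w8.png

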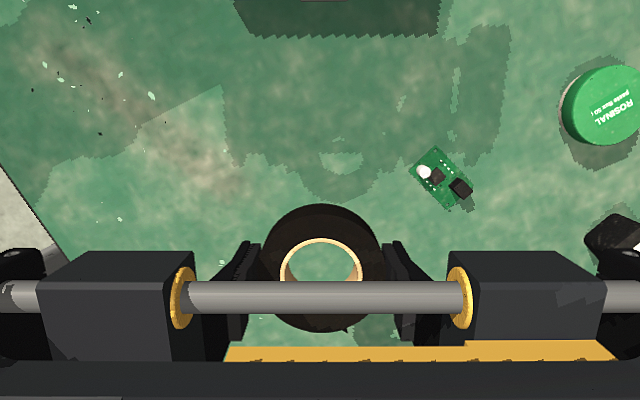

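Emit:
{"method": "arm_command", "body": {"motion": [[[20, 0, 0], [0, 0, -0.3], 0.4], [[40, 0.3, 0], [0, 0, 0], 0.4], [[40, 0.3, 0], [0, 0, 0], 0.4], [[40, 0.3, 0], [0, 0, 0], 0.4], [[40, 0.3, 0], [0, 0, 0], 0.4], [[40, 0.3, 0], [0, 0, 0], 0.4], [[40, 0.3, 0], [0, 0, 0], 0.4], [[35, 0, 0], [0, 0, 0], 0.4]]}}

```text
time: 19.7
position: [0.5697, 0.3342, 0.1023]
tool_rot: [-2.644, -1.696, -0.0]
ft_force: [-0.3, 0.0, 0.3]
grip_width: 0.684
```

Emit:
{"method": "arm_command", "body": {"motion": [[[18.7, 0, 0], [0, 0, 0], 0.4], [[0, 0, 0], [0, 0, 0], 0.4], [[0, 0, 0], [0, 0, 0], 0.4], [[0, 0, 0], [0, 0, 0], 0.4]]}}

```text
time: 20.03
position: [0.577, 0.3467, 0.1023]
tool_rot: [2.645, 1.694, -0.002]
ft_force: [0.8, -1.2, -1.4]
grip_width: 0.683
```

```bash
python3 p.py .5777 .3478 .024 65.25; python3 w.py w9 tape_roll
```

```text
t 20.03 pos [0.577  0.3467 0.1023] toolx 65.28 w 59.4 F [ 0.8 -1.2 -1.4]
turn [0.   0.11 0.03] then shift [ 1.3  0.2 78.3] rows>= 0.0 1.9
tape_roll 0.81 px 321.0 255.0 256 385 203 333 ztop 0.1027 mean [579.6 353.1] rect [575.5 346.8] [60.7 58.2] 43.1 circ [576.2 344.6] 31.9 long 67.6
```

View pics/w9.png

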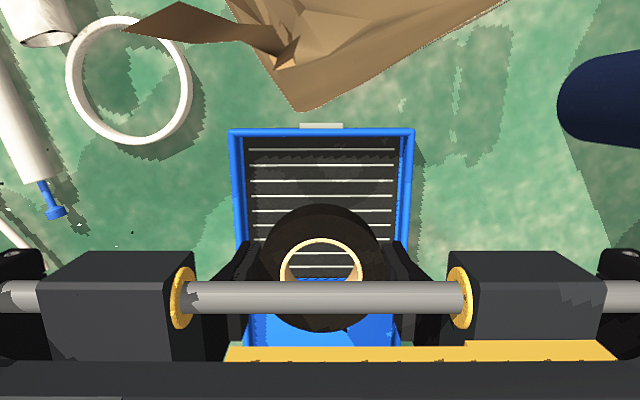

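```bash
python3 - <<'E'
from h import *
z=np.load('pics/wm.npz');P,u,v=cloud('wrist',z['d'],z['T'])
for a,b in [(300,100),(300,60),(350,30),(280,30),(600,110)]:
    k=(abs(u-a)<4)&(abs(v-b)<4);print(a,b,np.median(P[k],0).round(3))
s=ctrl.get_state();q=P-s['position'];a=np.radians(65.25)
tx=q[:,:2]@[np.cos(a),np.sin(a)];ty=q[:,:2]@[np.sin(a),-np.cos(a)]
k=(P[:,2]>.04)&(abs(ty)<.12)&(tx>.05)&(tx<.25);print('nearest tall tx',np.sort(tx[k])[:200:40] if k.any() else None)
E
```

```text
300 100 [0.603 0.419 0.141]
300 60 [0.608 0.424 0.178]
350 30 [0.618 0.425 0.183]
280 30 [0.607 0.43  0.183]
600 110 [0.753 0.346 0.042]
nearest tall tx [0.07257112 0.07416211 0.07486267 0.0752629  0.07587193]
```

The bag's overhang stands 73 mm beyond the jaws, at 140–180 mm height, right where the wrist camera would come down. I'll back off, half-turn the tool so the camera faces the robot, and come back.

Emit:
{"method": "arm_command", "body": {"motion": [[[-20, 0, 0], [0, 0, 0], 0.4], [[-35, 0, 0], [0, 0, 0], 0.4], [[-35, 0, 0], [0, 0, 0], 0.4], [[-40, 0, 0], [0, 0, 0], 0.4], [[0, 0, 0], [0, 0, -7], 0.4], [[0, 0, 0], [0, 0, -7], 0.4], [[0, 0, 0], [0, 0, -7], 0.4], [[0, 0, 0], [0, 0, -7], 0.4]]}}

```text
time: 20.8
position: [0.5227, 0.2286, 0.1034]
tool_rot: [-2.15, -2.29, -0.002]
ft_force: [0.1, 0.3, -1.1]
grip_width: 0.682
```

Emit:
{"method": "arm_command", "body": {"motion": [[[0, 0, 0], [0, 0, -7], 0.4], [[0, 0, 0], [0, 0, -7], 0.4], [[0, 0, 0], [0, 0, -7], 0.4], [[0, 0, 0], [0, 0, -7], 0.4], [[0, 0, 0], [0, 0, -7], 0.4], [[0, 0, 0], [0, 0, -7], 0.4], [[0, 0, 0], [0, 0, -7], 0.4], [[0, 0, 0], [0, 0, -7], 0.4]]}}

```text
time: 21.47
position: [0.5228, 0.2287, 0.1032]
tool_rot: [0.823, 3.032, 0.001]
ft_force: [1.0, -0.3, -1.0]
grip_width: 0.684
```

Emit:
{"method": "arm_command", "body": {"motion": [[[0, 0, 0], [0, 0, -7], 0.4], [[0, 0, 0], [0, 0, -7], 0.4], [[0, 0, 0], [0, 0, -7], 0.4], [[0, 0, 0], [0, 0, -7], 0.4], [[0, 0, 0], [0, 0, -7], 0.4], [[0, 0, 0], [0, 0, -7], 0.4], [[0, 0, 0], [0, 0, -7], 0.4], [[0, 0, 0], [0, 0, -7], 0.4]]}}

```text
time: 22.13
position: [0.5228, 0.2286, 0.1032]
tool_rot: [-0.696, 3.063, -0.0]
ft_force: [-0.3, -0.3, -1.5]
grip_width: 0.688
```

Emit:
{"method": "arm_command", "body": {"motion": [[[0, 0, 0], [0, 0, -7], 0.4], [[0, 0, 0], [0, 0, -7], 0.4], [[0, 0, 0], [0, 0, -7], 0.4], [[0, 0, 0], [0, 0, -7], 0.4], [[0, 0, 0], [0, 0, -7], 0.4], [[0, 0, 0], [0, 0, -5], 0.4], [[0, 0, 0], [0, 0, 0], 0.4], [[0, 0, 0], [0, 0, 0], 0.4]]}}

```text
time: 22.8
position: [0.5229, 0.2289, 0.1031]
tool_rot: [-1.691, 2.647, -0.0]
ft_force: [0.6, 0.1, -1.0]
grip_width: 0.687
```

```bash
python3 p.py .5777 .3478 .11 245.25; python3 -c "
from h import *
print(ctrl.get_state()['joint_positions'])"; python3 w.py w10 tape_roll
```

```text
t 22.8 pos [0.5229 0.2289 0.1031] toolx -114.85 w 59.8 F [ 0.6  0.1 -1. ]
turn [-0.02  0.01 -0.1 ] then shift [-130.9    0.    -6.9] rows>= 0.0 3.1
[-0.526898    0.2557498   0.07738212  1.81252063 -0.02208819  1.07378589
  2.26638855]
tape_roll 0.84 px 321.0 255.0 256 385 203 332 ztop 0.1037 mean [520.2 222.9] rect [524.2 229.2] [60.7 57.6] 42.1 circ [523.7 231.5] 31.9 long 65.8
```

View pics/w10.png

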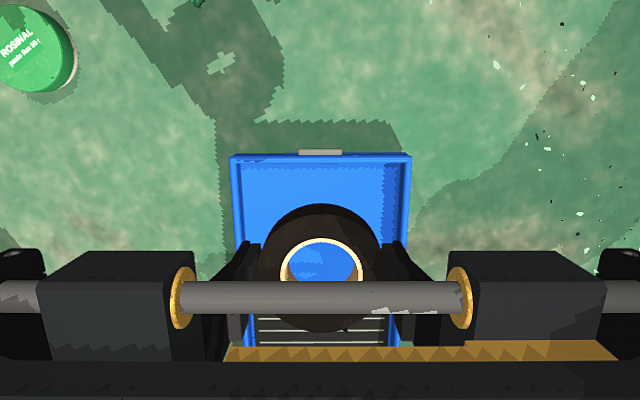

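Emit:
{"method": "arm_command", "body": {"motion": [[[-21, 0, 0], [0, 0, 0], 0.4], [[-35, 0, 0], [0, 0, 0], 0.4], [[-35, 0, 0], [0, 0, 0], 0.4], [[-25, 0, 0], [0, 0, 0], 0.4], [[-5, 0, 10], [0, 0, 0], 0.4], [[0, 0, 20], [0, 0, 0], 0.4], [[0, 0, 20], [0, 0, 0], 0.4], [[0, 0, 0], [0, 0, 0], 0.4]]}}

```text
time: 23.57
position: [0.5703, 0.3375, 0.0477]
tool_rot: [1.691, -2.637, 0.001]
ft_force: [-1.6, -1.0, -1.5]
grip_width: 0.681
```

```bash
python3 p.py .5735 .3387 .024 245.25
```

```text
t 23.57 pos [0.5703 0.3375 0.0477] toolx -114.68 w 59.3 F [-1.6 -1.  -1.5]
turn [ 0.24 -0.45  0.07] then shift [-2.4 -2.5 23.7] rows>= 0.1 0.6
```

Emit:
{"method": "arm_command", "body": {"motion": [[[0, 0, 12], [0, 0, 0], 0.4], [[0, 0, 6], [0, 0, 0], 0.4], [[0, 0, 0], [0, 0, 0], 0.4], [[0, 0, 0], [0, 0, 0], 0.4]]}}

```text
time: 23.9
position: [0.5735, 0.3398, 0.0351]
tool_rot: [-1.696, 2.644, -0.0]
ft_force: [-0.4, -0.8, 0.1]
grip_width: 0.681
```

```bash
python3 p.py .5735 .3387 .024 245.25
```

```text
t 23.9 pos [0.5735 0.3398 0.0351] toolx -114.63 w 59.2 F [-0.4 -0.8  0.1]
turn [-0.02  0.02  0.12] then shift [ 1.1 -0.5 11.1] rows>= 0.0 0.3
```

Emit:
{"method": "arm_command", "body": {"motion": [[[0, 0, 5], [0, 0, 0], 0.4], [[0, 0, 4], [0, 0, 0], 0.4], [[0, 0, 1], [0, 0, 0], 0.4], [[0, 0, 0], [0, 0, 0], 0.4], [[0, 0, 0], [0, 0, 0], 0.4]]}}

```text
time: 24.32
position: [0.5734, 0.34, 0.0248]
tool_rot: [-1.697, 2.644, 0.0]
ft_force: [0.0, -1.1, 0.0]
grip_width: 0.683
```

Emit:
{"method": "arm_command", "body": {"motion": [[[0, 0, 1], [0, 0, 0], 0.4], [[0, 0, 0], [0, 0, 0], 0.4], [[0, 0, 0], [0, 0, 0], 0.4]]}}

```text
time: 24.57
position: [0.5736, 0.3402, 0.0244]
tool_rot: [-1.697, 2.643, 0.0]
ft_force: [-0.3, -0.6, 3.5]
grip_width: 0.683
```

Emit:
{"method": "arm_command", "body": {"motion": [[[0, 0, 0], [0, 0, 0], 0.2], [[0, 0, 0], [0, 0, 0], 0.2], [[0, 0, 0], [0, 0, 0], 0.2], [[0, 0, -10], [0, 0, 0], 0.2], [[0, 0, -30], [0, 0, 0], 0.2], [[0, 0, -35], [0, 0, 0], 0.2], [[15, 0, -35], [0, 0, 0], 0.2], [[20, 0, -20], [0, 0, 0], 0.2]]}}

```text
time: 25.23
position: [0.5601, 0.3107, 0.1587]
tool_rot: [-1.697, 2.636, 0.001]
ft_force: [1.1, 0.8, 0.7]
grip_width: 0.798
```

Emit:
{"method": "arm_command", "body": {"motion": [[[-35, 0, 0], [0, 0, 0], 0.2], [[0, 0, 0], [0, 0, 0], 0.2], [[0, 0, 0], [0, 0, 0], 0.2]]}}

```text
time: 25.48
position: [0.573, 0.3417, 0.1547]
tool_rot: [-1.699, 2.641, 0.002]
ft_force: [0.5, 0.4, 0.4]
grip_width: 0.803
```

```bash
python3 p.py .643 .0532 .15 245.25; python3 w.py w11 tape_roll; python3 m.py | egrep 'tape|flux|adap'
```

```text
t 25.48 pos [0.573  0.3417 0.1547] toolx -114.48 w 69.8 F [0.5 0.4 0.4]
turn [0.   0.1  0.27] then shift [ 232.7 -184.4    4.7] rows>= 0.0 7.1
tape_roll 0.65 px 319.0 198.0 282 356 159 236 ztop 0.0251 mean [573.9 340.5] rect [574.3 341.3] [60.2 59.1] 63.2 circ [574.1 342.8] 31.6 long 63.6
tape_roll 0.76 px 163.0 196.0 n 364 ztop 0.0267 mean [0.5738 0.3398 0.0234] rect [573.1 340.7] [55.5 59.5] 1.4
flux_tin 0.77 px 288.0 169.0 n 371 ztop 0.021 mean [0.643  0.0532 0.0177] rect [642.9  53.3] [48.8 48.6] 0.3
adapter 0.76 px 336.0 173.0 n 276 ztop 0.0289 mean [ 0.6361 -0.0583  0.0256] rect [636.4 -58.5] [29.2 50.6] 20.9
```

View pics/w11.png

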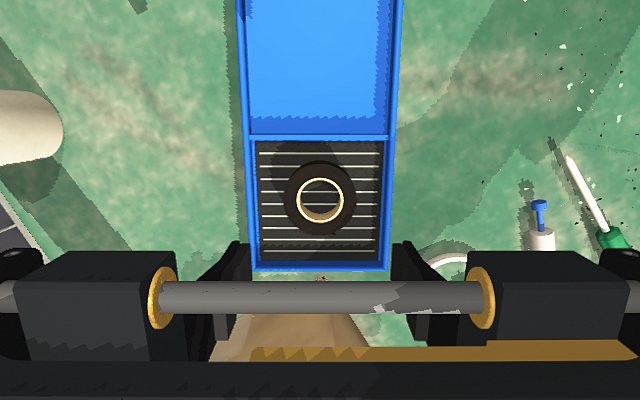

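Tape lies flat at (0.5738, 0.3404) with its top at 25 mm (px 319,198). Next is the tin, with the jaws turned to avoid the scissors.

Emit:
{"method": "arm_command", "body": {"motion": [[[20, -15.8, 0], [0, 0, 0], 0.2], [[32, -25.4, 0], [0, 0, 0], 0.2], [[32, -25.4, 0], [0, 0, 0], 0.2], [[32, -25.4, 0], [0, 0, 0], 0.2], [[0, 0, 0], [0, 0, 7.1], 0.2], [[0, 0, 0], [0, 0, 7.1], 0.2], [[0, 0, 0], [0, 0, 7.1], 0.2], [[0, 0, 0], [0, 0, 7.1], 0.2]]}}

```text
time: 26.75
position: [0.6088, 0.1958, 0.1539]
tool_rot: [-0.986, 2.983, 0.0]
ft_force: [0.3, 0.5, -0.7]
grip_width: 0.799
```

Emit:
{"method": "arm_command", "body": {"motion": [[[0, 0, 0], [0, 0, 7.1], 0.2], [[0, 0, 0], [0, 0, 7.1], 0.2], [[0, 0, 0], [0, 0, 7.1], 0.2], [[0, 0, 0], [0, 0, 0], 0.2], [[0, 0, 0], [0, 0, 0], 0.2]]}}

```text
time: 27.17
position: [0.6087, 0.1964, 0.1538]
tool_rot: [-0.435, 3.111, -0.0]
ft_force: [0.3, -0.0, 0.3]
grip_width: 0.798
```

```bash
python3 p.py .643 .0532 .15 195.5
```

```text
t 27.17 pos [0.6087 0.1964 0.1538] toolx -164.09 w 69.5 F [ 0.3 -0.   0.3]
turn [-0.01  0.01  0.41] then shift [   5.2 -147.1    3.8] rows>= 0.1 3.5
```

Emit:
{"method": "arm_command", "body": {"motion": [[[1, -25, 0], [0, 0, 0], 0.2], [[1, -35, 1], [0, 0, 0], 0.2], [[1, -35, 1], [0, 0, 0], 0.2], [[1, -35, 1], [0, 0, 0], 0.2], [[1, -17, 1], [0, 0, 0], 0.2], [[0, 0, 0], [0, 0, 0], 0.2], [[0, 0, 0], [0, 0, 0], 0.2], [[0, 0, 0], [0, 0, 0], 0.2]]}}

```text
time: 27.83
position: [0.6435, 0.0549, 0.1497]
tool_rot: [0.434, -3.112, -0.002]
ft_force: [-0.8, 0.3, 0.9]
grip_width: 0.803
```

```bash
python3 p.py .643 .0532 .018 195.9; python3 w.py w12 flux_tin adapter
```

```text
t 27.83 pos [0.6435 0.0549 0.1497] toolx -164.14 w 69.9 F [-0.8  0.3  0.9]
turn [ 0.08  0.01 -0.04] then shift [  0.9  -1.5 131.7] rows>= 0.0 3.2
flux_tin 0.81 px 317.0 199.0 287 347 168 229 ztop 0.0189 mean [643.9  52.3] rect [645.   52.4] [50.  49.3] 43.2 circ [644.8  52.6] 25.3 long 30.0
adapter 0.65 px 186.0 154.0 138 224 132 177 ztop 0.0268 mean [636.5 -57.1] rect [637.4 -57.8] [30.7 50.4] 21.2 circ [637.4 -58.3] 27.6 long 110.3
```

View pics/w12.png

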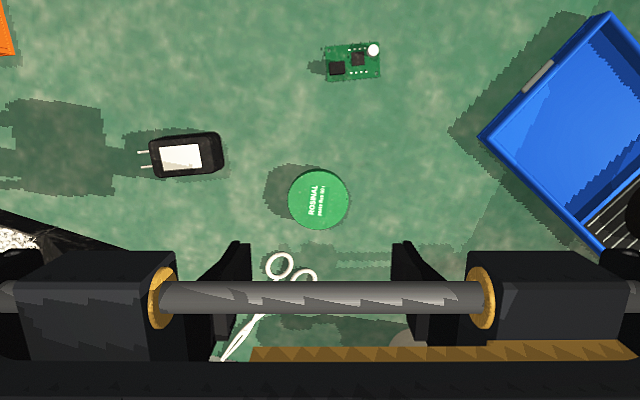

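Emit:
{"method": "arm_command", "body": {"motion": [[[0, -2, 15], [0, 0, 0], 0.2], [[0, 0, 35], [0, 0, 0], 0.2], [[0, 0, 35], [0, 0, 0], 0.2], [[0, 0, 30], [0, 0, 0], 0.2], [[0, 0, 13], [0, 0, 0], 0.2], [[0, 0, 3.5], [0, 0, 0], 0.2], [[0, 0, 0], [0, 0, 0], 0.2], [[0, 0, 0], [0, 0, 0], 0.2]], "force": 15}}

```text
time: 28.65
position: [0.6457, 0.052, 0.0201]
tool_rot: [-0.43, 3.109, 0.0]
ft_force: [-0.4, -0.3, 0.6]
grip_width: 0.797
```

```bash
python3 p.py .644 .0528 .018 195.9
```

```text
t 28.65 pos [0.6457 0.052  0.0201] toolx -164.26 w 69.3 F [-0.4 -0.3  0.6]
turn [-0.02  0.17 -0.16] then shift [1.4 1.3 2.1] rows>= 0.0 0.1
```

Emit:
{"method": "arm_command", "body": {"motion": [[[1, 1, 1], [0, 0, 0], 0.2], [[0, 0, 0], [0, 0, 0], 0.2], [[0, 0, 0], [0, 0, 0], 0.2]]}}

```text
time: 28.9
position: [0.6438, 0.0524, 0.0187]
tool_rot: [-0.429, 3.11, 0.0]
ft_force: [0.3, 0.9, -0.6]
grip_width: 0.795
```

```bash
python3 p.py .644 .0528 .018 195.9
```

```text
t 28.9 pos [0.6438 0.0524 0.0187] toolx -164.29 w 69.2 F [ 0.3  0.9 -0.6]
turn [-0.    0.14 -0.19] then shift [-0.3  0.3  0.7] rows>= 0.0 0.0
```

Emit:
{"method": "arm_command", "body": {"motion": [[[0, 0, 0], [0, 0, 0], 0.5], [[0, 0, 0], [0, 0, 0], 0.5], [[0, 0, 0], [0, 0, 0], 0.5], [[0, 0, 0], [0, 0, 0], 0.5], [[0, 0, 0], [0, 0, 0], 0.5], [[0, 0, 0], [0, 0, 0], 0.5]]}}

```text
time: 29.4
position: [0.643, 0.0521, 0.0174]
tool_rot: [-0.429, 3.112, 0.0]
ft_force: [-0.8, 0.3, 1.0]
grip_width: 0.561
```

Emit:
{"method": "arm_command", "body": {"motion": [[[0, 0, -10], [0, 0, 0], 0.5], [[0, 0, -30], [0, 0, 0], 0.5], [[0, 0, -35], [0, 0, 0], 0.5], [[0, 0, -35], [0, 0, 0], 0.5], [[0, 0, -20], [0, 0, 0], 0.5], [[0, 0, 0], [0, 0, 0], 0.5], [[0, 0, 0], [0, 0, 0], 0.5]]}}

```text
time: 29.98
position: [0.644, 0.0522, 0.1495]
tool_rot: [-0.429, 3.109, 0.0]
ft_force: [-0.6, -1.3, -1.1]
grip_width: 0.564
```

```bash
python3 p.py .609 .196 .15 195.5; python3 w.py w13 flux_tin
```

```text
t 29.98 pos [0.644  0.0522 0.1495] toolx -164.3 w 49.1 F [-0.6 -1.3 -1.1]
turn [-0.01  0.21  0.2 ] then shift [ -4.7 147.9  -0.5] rows>= 0.0 3.5
```

View pics/w13.png

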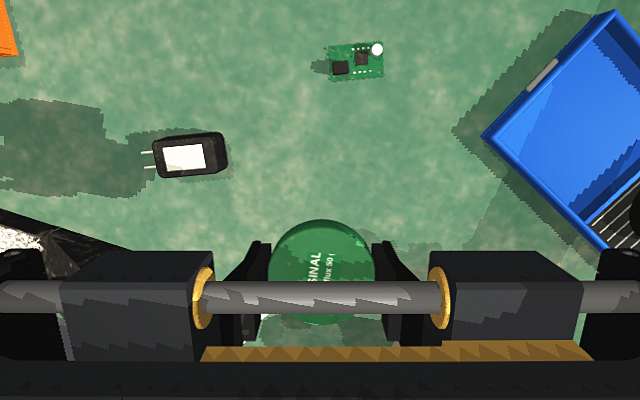

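```bash
cat > tin.py <<'E'
from h import *
from scipy.optimize import least_squares
z=np.load('pics/wm.npz');im=z['im'].astype(int);s=ctrl.get_state()
g=(im[:,:,1]>im[:,:,2]+40)&(im[:,:,1]>im[:,:,0]+10)
P,u,v=cloud('wrist',z['d'],z['T'],g)
k=abs(P[:,2]-np.median(P[(u>280)&(u<365)&(v>230)&(v<275),2]))<.004
P=P[k];print('z',P[:,2].mean(),len(P))
Rt=R.from_rotvec(s['tool_rot']);q=Rt.inv().apply(P-s['position'])*1000
# far-edge points per y bin
e=[]
for y in np.arange(-16,17,2):
    b=q[abs(q[:,1]-y)<1]
    if len(b)>3: e.append([b[:,0].max(),y])
e=np.array(e);r=least_squares(lambda p:np.hypot(e[:,0]-p[0],e[:,1]-p[1])-25,[0,0]);print('centre in tool mm',r.x,'rms',np.sqrt((r.fun**2).mean()))
E
python3 tin.py
```

```text
z 0.14997220740162848 5152
centre in tool mm [-3.18470215 -0.24657118] rms 0.1591266299905606
```

```bash
python3 - <<'E'
from h import *
im=cv2.imread('pics/w13.png');c=im[205:340,255:390]
cv2.imwrite('pics/c13.png',cv2.resize(c,None,fx=4,fy=4,interpolation=cv2.INTER_NEAREST))
z=np.load('pics/wm.npz');d=z['d'];T=z['T'];P,u,v=cloud('wrist',d,T)
for r in range(210,250,2):
    k=(u==321)&(v==r);print(r,im[r,321],P[k].round(4)) 
E
```

```text
210 [125 166 124] [[0.6575 0.0565 0.0009]]
212 [125 166 125] [[ 0.6598  0.0571 -0.0009]]
214 [126 166 125] [[0.661  0.0575 0.001 ]]
216 [126 167 124] [[ 6.632e-01  5.810e-02 -3.000e-04]]
218 [126 158 128] [[6.648e-01 5.850e-02 2.000e-04]]
220 [31 57 19] [[0.6217 0.0463 0.1403]]
222 [40 69 26] [[0.6218 0.0463 0.1428]]
224 [42 73 29] [[0.6216 0.0463 0.1462]]
226 [48 89 33] [[0.6219 0.0463 0.1481]]
228 [ 75 132  58] [[0.6219 0.0463 0.1508]]
230 [ 83 140  66] [[0.6229 0.0466 0.1503]]
232 [ 82 139  63] [[0.6235 0.0468 0.1512]]
234 [ 84 139  70] [[0.6247 0.0471 0.1505]]
236 [ 84 143  70] [[0.6255 0.0474 0.1508]]
238 [ 82 139  64] [[0.6269 0.0478 0.1493]]
240 [ 83 140  69] [[0.6278 0.048  0.1494]]
242 [ 84 140  68] [[0.6289 0.0483 0.1491]]
244 [ 83 138  66] [[0.6294 0.0485 0.15  ]]
246 [ 82 138  65] [[0.6304 0.0488 0.1498]]
248 [ 82 138  65] [[0.6316 0.0491 0.1493]]
```

View pics/c13.png

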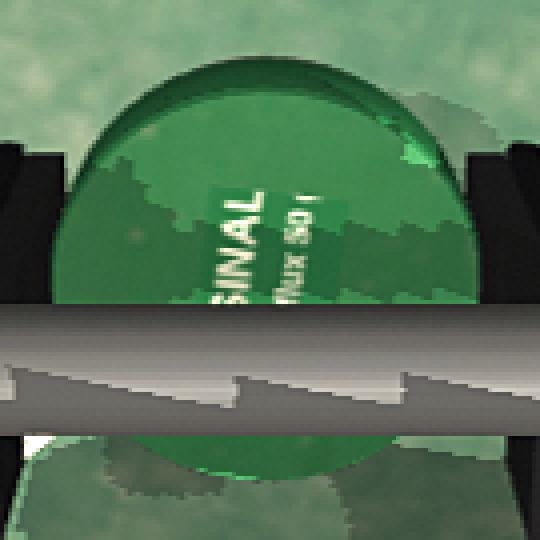

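```bash
cat > tin2.py <<'E'
from h import *
z=np.load('pics/wm.npz');im=z['im'].astype(int);d=z['d'];s=ctrl.get_state()
P,u,v=cloud('wrist',d,z['T']);q=R.from_rotvec(s['tool_rot']).inv().apply(P-s['position'])*1000
for c in (313,317,321,325,329):
    k=(u==c)&(abs(q[:,2])<14)&(abs(q[:,0])<40)&((v<272)|(v>315))
    g=im[v,u];k&=(g[:,1]>g[:,2]+20)
    i=np.argsort(q[k][:,0]);x=q[k][i]
    print(c,'far',x[:3,[0,2]].round(1).tolist(),'near',x[-3:,[0,2]].round(1).tolist(),'mid',(x[0,0]+x[-1,0])/2)
E
python3 tin2.py
```

```text
313 far [[-28.1, -3.9], [-27.3, -4.1], [-27.0, -3.8]] near [[21.2, 3.3], [21.2, 1.8], [21.2, 0.3]] mid -3.411731212133363
317 far [[-28.5, -3.3], [-27.9, -3.3], [-26.8, -4.1]] near [[21.3, -1.3], [21.3, 1.4], [21.8, 1.6]] mid -3.3600838034182043
321 far [[-27.9, -4.1], [-27.1, -4.5], [-26.7, -4.2]] near [[21.3, 7.4], [21.3, 0.1], [21.7, -2.5]] mid -3.0731564585922495
325 far [[-28.1, -3.8], [-27.7, -3.6], [-27.3, -3.3]] near [[21.3, -1.2], [21.4, 1.2], [21.4, -0.2]] mid -3.3466913365605198
329 far [[-27.4, -4.1], [-27.3, -5.0], [-26.8, -4.1]] near [[21.1, 2.0], [21.3, 2.9], [21.4, -1.5]] mid -2.980515712470922
```

```bash
sed -i "s/^P,u,v=.*/P,u,v=cloud('wrist',d,np.array(optics.camera_model('wrist')['mount']));q=P*1000/" tin2.py; python3 tin2.py; for i in 1 2 3; do python3 p.py .5738 .3404 .06 245.25|head -1; done
```

```text
313 far [[-26.2, -0.5], [-25.5, -0.8], [-25.2, -0.5]] near [[23.0, 6.3], [23.0, 4.9], [23.1, 3.4]] mid -1.5924505298106357
317 far [[-26.7, 0.1], [-26.1, 0.0], [-25.0, -0.7]] near [[23.1, 1.8], [23.2, 4.5], [23.6, 4.7]] mid -1.5355073711273501
321 far [[-26.1, -0.8], [-25.3, -1.1], [-24.9, -0.9]] near [[23.1, 10.5], [23.2, 3.1], [23.6, 0.6]] mid -1.262027872981072
325 far [[-26.3, -0.5], [-25.9, -0.2], [-25.5, 0.0]] near [[23.1, 1.9], [23.2, 4.3], [23.2, 2.9]] mid -1.528192327320573
329 far [[-25.5, -0.8], [-25.5, -1.6], [-25.0, -0.8]] near [[23.0, 9.5], [23.1, 6.0], [23.2, 1.6]] mid -1.1662442567623756
t 30.08 pos [0.6421 0.0521 0.1463] toolx -164.3 w 48.9 F [ 0.6 -0.1 -1.4]
t 30.08 pos [0.6421 0.0521 0.1463] toolx -164.3 w 48.9 F [ 0.6 -0.1 -1.4]
t 30.08 pos [0.6421 0.0521 0.1463] toolx -164.3 w 48.9 F [ 0.6 -0.1 -1.4]
```

Emit:
{"method": "arm_command", "body": {"motion": [[[-1, 22, 0], [0, 0, 0], 0.5], [[-1, 35, 0], [0, 0, 0], 0.5], [[-1, 35, 0], [0, 0, 0], 0.5], [[-1, 35, 0], [0, 0, 0], 0.5], [[-1, 21, 0], [0, 0, 0], 0.5], [[0, 0, 0], [0, 0, -7.1], 0.5], [[0, 0, 0], [0, 0, -7.1], 0.5], [[0, 0, 0], [0, 0, -7.1], 0.5]]}}

```text
time: 30.75
position: [0.6061, 0.1965, 0.1449]
tool_rot: [1.007, -2.971, 0.001]
ft_force: [-0.6, -0.7, -0.9]
grip_width: 0.566
```

Emit:
{"method": "arm_command", "body": {"motion": [[[0, 0, 0], [0, 0, -7.1], 0.5], [[0, 0, 0], [0, 0, -7.1], 0.5], [[0, 0, 0], [0, 0, -7.1], 0.5], [[0, 0, 0], [0, 0, -7], 0.5], [[0, 0, 0], [0, 0, 0], 0.5], [[0, 0, 0], [0, 0, 0], 0.5]]}}

```text
time: 31.25
position: [0.6068, 0.1956, 0.1456]
tool_rot: [1.689, -2.646, -0.001]
ft_force: [-0.4, -0.7, -1.2]
grip_width: 0.566
```

```bash
python3 p.py .5730 .3387 .12 245.25
```

```text
t 31.25 pos [0.6068 0.1956 0.1456] toolx -114.9 w 49.3 F [-0.4 -0.7 -1.2]
turn [ 0.13 -0.11 -0.15] then shift [-115.8   90.6   25.6] rows>= 0.0 3.6
```

Emit:
{"method": "arm_command", "body": {"motion": [[[-19, 15, 0], [0, 0, 0], 0.5], [[-32, 25, 0], [0, 0, 0], 0.5], [[-32, 25, 4], [0, 0, 0], 0.5], [[-22, 17, 8], [0, 0, 0], 0.5], [[-10.8, 8.6, 10], [0, 0, 0], 0.5], [[0, 0, 20], [0, 0, 0], 0.5], [[0, 0, 20], [0, 0, 0], 0.5], [[0, 0, 10], [0, 0, 0], 0.5]]}}

```text
time: 31.92
position: [0.5722, 0.3373, 0.0715]
tool_rot: [1.689, -2.643, 0.002]
ft_force: [-0.8, -0.2, -1.0]
grip_width: 0.569
```

Emit:
{"method": "arm_command", "body": {"motion": [[[0, 0, 10], [0, 0, 0], 0.5], [[0, 0, 0], [0, 0, 0], 0.5], [[0, 0, 0], [0, 0, 0], 0.5], [[0, 0, 0], [0, 0, 0], 0.5]]}}

```text
time: 32.25
position: [0.5747, 0.339, 0.0664]
tool_rot: [-1.692, 2.645, -0.0]
ft_force: [-0.3, -0.1, -0.3]
grip_width: 0.565
```

```bash
python3 p.py .5730 .3387 .0425 245.25; python3 w.py w14 flux_tin; python3 p.py .5730 .3387 .0425 245.25; python3 tin2.py
```

```text
t 32.25 pos [0.5747 0.339  0.0664] toolx -114.76 w 49.1 F [-0.3 -0.1 -0.3]
turn [-0.06  0.08 -0.01] then shift [ 1.   1.4 23.9] rows>= 0.0 0.6
flux_tin 0.69 px 321.0 259.0 267 374 219 324 ztop 0.0678 mean [572.2 333.6] rect [573.8 340.7] [46.9 50.7] 1.8 circ [575.7 340.8] 25.5 long 157.2
t 32.35 pos [0.5748 0.3393 0.0667] toolx -114.74 w 49.0 F [-0.3 -1.  -1.4]
turn [-0.08  0.12  0.01] then shift [ 1.3  1.4 24.2] rows>= 0.0 0.6
313 far [[-26.8, -0.0], [-25.8, 0.1], [-25.4, -1.4]] near [[22.7, 1.2], [22.8, 9.4], [22.8, 2.1]] mid -2.0023812985370846
317 far [[-26.1, 0.5], [-26.0, -1.2], [-25.6, -1.0]] near [[22.9, 7.5], [22.9, 6.0], [23.0, 3.0]] mid -1.5411319898695766
321 far [[-26.4, -0.6], [-26.1, -0.3], [-25.6, -0.2]] near [[23.0, 10.1], [23.2, 3.8], [23.2, -0.5]] mid -1.6027799547955546
325 far [[-26.2, -0.9], [-25.4, -0.5], [-25.2, -1.6]] near [[22.9, 4.5], [23.1, 7.1], [23.1, 1.2]] mid -1.556866277749334
329 far [[-26.2, -0.9], [-25.8, -0.7], [-25.4, -0.5]] near [[22.8, 0.8], [22.8, 9.3], [22.8, 4.9]] mid -1.6969755272477105
```

View pics/w14.png

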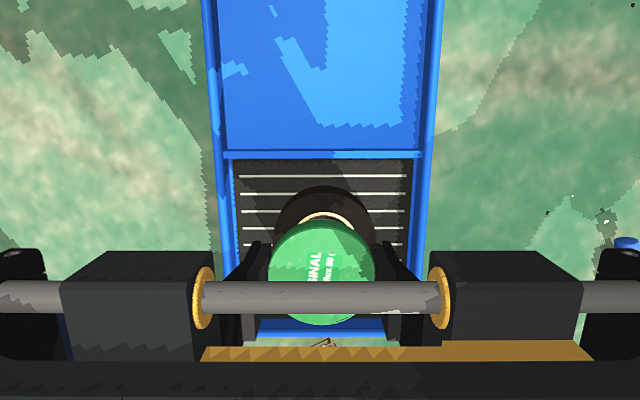

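```bash
python3 - <<'E'
from h import *
from scipy.optimize import least_squares
z=np.load('pics/wm.npz');im=z['im'].astype(int);d=z['d']
P,u,v=cloud('wrist',d,np.array(optics.camera_model('wrist')['mount']));q=P*1000
mat=(u>235)&(u<410)&(v>165)&(v<265)&~((im[v,u,1]>im[v,u,2]+30))
k=mat&(abs(q[:,0])<60)&(abs(q[:,1])<45)
h=np.histogram(q[k][:,2],np.arange(20,70,2));print([(int(a),int(b)) for a,b in zip(h[1],h[0]) if b>20])
zt=[40.5]
sel=k&(q[:,2]>36)&(q[:,2]<46);Q=q[sel];print(len(Q),Q[:,:2].min(0),Q[:,:2].max(0))
e=[]
for y in np.arange(-24,25,2):
    b=Q[(abs(Q[:,1]-y)<1)]
    if len(b)>2: e.append([np.sort(b[:,0])[-2],y])
e=np.array(e)
for rr in (30.5,30,31):
    r=least_squares(lambda p:np.hypot(e[:,0]-p[0],e[:,1]-p[1])-rr,[0,0],loss='soft_l1');print(rr,r.x,np.sqrt((r.fun**2).mean()))
print(e.round(1).tolist())
E
```

```text
[(40, 1228), (42, 1416), (44, 72), (46, 69), (48, 65), (50, 56), (52, 63), (54, 61), (56, 61), (58, 2348), (60, 4362), (62, 23)]
2719 [ -7.49311686 -28.36555802] [28.54788694 31.26344858]
30.5 [-2.10117042  1.55899635] 0.1245401034997248
30 [-1.54100401  1.51635935] 0.1516419688912387
31 [-2.65986336  1.59831109] 0.1330244460493592
[[14.2, -24.0], [17.1, -22.0], [19.9, -20.0], [21.5, -18.0], [22.8, -16.0], [24.2, -14.0], [25.2, -12.0], [26.1, -10.0], [26.8, -8.0], [27.5, -6.0], [28.0, -4.0], [28.1, -2.0], [28.3, 0.0], [28.4, 2.0], [28.2, 4.0], [28.0, 6.0], [27.7, 8.0], [27.1, 10.0], [26.5, 12.0], [25.8, 14.0], [24.6, 16.0], [23.7, 18.0], [22.4, 20.0], [20.3, 22.0], [18.8, 24.0]]
```

The wrist view (tin at px 321,259; tape rim behind it at row 187) puts the tape centre in tool axes at (-2.1, +1.6) and the tin at (-1.8, 0). I'll shift +1.5 in y and lower.

Emit:
{"method": "arm_command", "body": {"motion": [[[-0.2, 1.5, 8], [0, 0, 0], 0.5], [[0, 0, 8], [0, 0, 0], 0.5], [[0, 0, 4], [0, 0, 0], 0.5], [[0, 0, 2], [0, 0, 0], 0.5], [[0, 0, 0], [0, 0, 0], 0.5], [[0, 0, 0], [0, 0, 0], 0.5]]}}

```text
time: 32.85
position: [0.5725, 0.3398, 0.043]
tool_rot: [1.695, -2.645, 0.0]
ft_force: [-0.5, 0.2, 0.6]
grip_width: 0.564
```

Emit:
{"method": "arm_command", "body": {"motion": [[[0, 0, 1], [0, 0, 0], 0.5], [[0, 0, 0], [0, 0, 0], 0.5], [[0, 0, 0], [0, 0, 0], 0.5]]}}

```text
time: 33.1
position: [0.5727, 0.3399, 0.0425]
tool_rot: [-1.695, 2.645, -0.0]
ft_force: [1.0, -0.8, -0.3]
grip_width: 0.565
```

Emit:
{"method": "arm_command", "body": {"motion": [[[0, 0, 0.8], [0, 0, 0], 0.5], [[0, 0, 0], [0, 0, 0], 0.5], [[0, 0, 0], [0, 0, 0], 0.5]]}}

```text
time: 33.35
position: [0.5727, 0.3399, 0.0416]
tool_rot: [-1.695, 2.645, -0.0]
ft_force: [0.3, 0.5, 0.3]
grip_width: 0.563
```

Emit:
{"method": "arm_command", "body": {"motion": [[[0, 0, 0.8], [0, 0, 0], 0.5], [[0, 0, 0], [0, 0, 0], 0.5], [[0, 0, 0], [0, 0, 0], 0.5]]}}

```text
time: 33.6
position: [0.5727, 0.34, 0.0416]
tool_rot: [-1.695, 2.645, 0.0]
ft_force: [-2.4, -0.8, 4.6]
grip_width: 0.562
```

Emit:
{"method": "arm_command", "body": {"motion": [[[0, 0, 0], [0, 0, 0], 0.3], [[0, 0, 0], [0, 0, 0], 0.3], [[0, 0, 0], [0, 0, 0], 0.3], [[0, 0, -5], [0, 0, 0], 0.3], [[0, 0, -25], [0, 0, 0], 0.3], [[0, 0, -30], [0, 0, 0], 0.3], [[0, 0, -30], [0, 0, 0], 0.3], [[0, 0, -25], [0, 0, 0], 0.3]]}}

```text
time: 34.27
position: [0.5729, 0.3401, 0.158]
tool_rot: [-1.694, 2.644, -0.0]
ft_force: [0.2, -0.7, -0.3]
grip_width: 0.702
```

Emit:
{"method": "arm_command", "body": {"motion": [[[0, 0, 0], [0, 0, 0], 0.3], [[0, 0, 0], [0, 0, 0], 0.3]]}}

```text
time: 34.43
position: [0.5737, 0.3406, 0.1581]
tool_rot: [-1.693, 2.641, 0.0]
ft_force: [-0.4, -0.6, -0.3]
grip_width: 0.697
```

```bash
python3 p.py .636 -.058 .15 245.25; python3 w.py w15 flux_tin tape_roll
```

```text
t 34.43 pos [0.5737 0.3406 0.1581] toolx -114.7 w 60.6 F [-0.4 -0.6 -0.3]
turn [-0.13  0.22  0.05] then shift [ 335.9 -223.5    8.1] rows>= 0.0 9.7
flux_tin 0.65 px 322.0 204.0 290 354 171 235 ztop 0.0431 mean [573.2 340.9] rect [573.7 341.6] [50.1 49.7] 30.6 circ [573.7 341.9] 25.4 long 61.5
tape_roll 0.67 px 319.0 176.0 285 357 160 208 ztop 0.025 mean [568.4 324.3] rect [569.9 329.7] [35.5 59.7] 69.4 circ [574.  340.9] 29.9 long 160.3
```

View pics/w15.png

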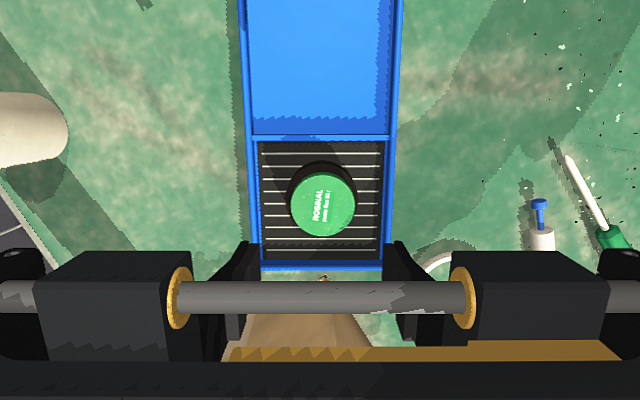

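```bash
cat > cc.py <<'E'
from h import *
from scipy.optimize import least_squares
z=np.load('pics/wm.npz');im=z['im'].astype(int);d=z['d']
P,u,v=cloud('wrist',d,z['T']);q=P*1000
w=(u>265)&(u<375)&(v>145)&(v<250)
for nm,lo,hi,rad in (('tin',38,48,25),('tape',20.,30,30.5)):
    m=np.zeros(d.shape,np.uint8);k=w&(q[:,2]>lo)&(q[:,2]<hi);m[v[k],u[k]]=1
    Q=q[k];c0=Q[:,:2].mean(0) if nm=='tin' else c0
    r=Q[:,:2]-c0;rn=np.hypot(*r.T);th=np.arctan2(r[:,1],r[:,0]);e=[]
    for t in np.arange(-np.pi,np.pi,.15):
        b=(abs(th-t)<.075)&(rn>rad-6)
        if b.sum()>1: e.append(Q[b][np.argsort(rn[b])[-1],:2])
    e=np.array(e);f=least_squares(lambda p:np.hypot(*(e-p[:2]).T)-rad,c0,loss='soft_l1')
    f2=least_squares(lambda p:np.hypot(*(e-p[:2]).T)-p[2],[*c0,rad],loss='soft_l1')
    print(nm,len(e),f.x.round(2),'rms',np.sqrt((f.fun**2).mean()).round(2),f2.x.round(2))
E
python3 cc.py
```

```text
tin 42 [573.65 341.84] rms 0.18 [573.65 341.84  25.06]
tape 30 [574.37 341.7 ] rms 0.44 [574.23 341.24  29.99]
```

The tin is centred on the tape to within 1 mm, both flat (43 and 25 mm tops). Now the adapter.

Emit:
{"method": "arm_command", "body": {"motion": [[[20, -13, 0], [0, 0, 0], 0.3], [[33, -22, 0], [0, 0, 0], 0.3], [[33, -22, 0], [0, 0, 0], 0.3], [[33, -22, 0], [0, 0, 0], 0.3], [[0, 0, 0], [0, 0, 7.05], 0.3], [[0, 0, 0], [0, 0, 7.05], 0.3], [[0, 0, 0], [0, 0, 7.05], 0.3], [[0, 0, 0], [0, 0, 7.05], 0.3]]}}

```text
time: 35.25
position: [0.5937, 0.198, 0.1539]
tool_rot: [0.988, -2.979, 0.0]
ft_force: [-0.6, -0.1, -0.5]
grip_width: 0.699
```

Emit:
{"method": "arm_command", "body": {"motion": [[[0, 0, 0], [0, 0, 7.05], 0.3], [[0, 0, 0], [0, 0, 7.05], 0.3], [[0, 0, 0], [0, 0, 7.05], 0.3], [[0, 0, 0], [0, 0, 7.05], 0.3], [[0, 0, 0], [0, 0, 7.05], 0.3], [[0, 0, 0], [0, 0, 7.05], 0.3], [[0, 0, 0], [0, 0, 7.05], 0.3], [[0, 0, 0], [0, 0, 7.05], 0.3]]}}

```text
time: 35.92
position: [0.5936, 0.1984, 0.1538]
tool_rot: [-0.536, -3.093, 0.003]
ft_force: [-0.4, -0.1, 0.6]
grip_width: 0.701
```

Emit:
{"method": "arm_command", "body": {"motion": [[[0, 0, 0], [0, 0, 7.05], 0.3], [[0, 0, 0], [0, 0, 7.05], 0.3], [[0, 0, 0], [0, 0, 7.05], 0.3], [[0, 0, 0], [0, 0, 7.05], 0.3], [[0, 0, 0], [0, 0, 7.05], 0.3], [[0, 0, 0], [0, 0, 7.05], 0.3], [[0, 0, 0], [0, 0, 7.05], 0.3], [[0, 0, 0], [0, 0, 0], 0.3]]}}

```text
time: 36.58
position: [0.5937, 0.1985, 0.1539]
tool_rot: [-1.775, -2.591, 0.004]
ft_force: [0.5, 0.1, 0.3]
grip_width: 0.704
```

```bash
python3 p.py .637 -.0581 .15 111.2
```

```text
t 36.58 pos [0.5937 0.1985 0.1539] toolx 111.18 w 61.3 F [0.5 0.1 0.3]
turn [-0.16  0.03 -0.02] then shift [-254.9  -52.4    3.9] rows>= 0.0 6.2
```

Emit:
{"method": "arm_command", "body": {"motion": [[[-22, -4, 0], [0, 0, 0], 0.3], [[-38, -8, 1], [0, 0, 0], 0.3], [[-38, -8, 1], [0, 0, 0], 0.3], [[-38, -8, 1], [0, 0, 0], 0.3], [[-38, -8, 1], [0, 0, 0], 0.3], [[-38, -8, 0], [0, 0, 0], 0.3], [[-30, -6, 0], [0, 0, 0], 0.3], [[-12.5, -2.4, 0], [0, 0, 0], 0.3]]}}

```text
time: 37.25
position: [0.6376, -0.0646, 0.1509]
tool_rot: [1.776, 2.59, -0.006]
ft_force: [0.0, -1.9, 1.0]
grip_width: 0.698
```

Emit:
{"method": "arm_command", "body": {"motion": [[[0, 0, 0], [0, 0, 0], 0.3], [[0, 0, 0], [0, 0, 0], 0.3], [[0, 0, 0], [0, 0, 0], 0.3]]}}

```text
time: 37.5
position: [0.6382, -0.0546, 0.1509]
tool_rot: [-1.765, -2.596, -0.001]
ft_force: [0.2, 0.8, 0.4]
grip_width: 0.701
```

```bash
python3 p.py .637 -.0581 .019 111.2; python3 w.py w16 adapter
```

```text
t 37.5 pos [ 0.6382 -0.0546  0.1509] toolx 111.58 w 61.0 F [0.2 0.8 0.4]
turn [-0.03 -0.12  0.38] then shift [ -2.8  -2.4 131.9] rows>= 0.1 3.2
adapter 0.84 px 318.0 202.0 300 337 169 237 ztop 0.0269 mean [636.9 -56.8] rect [637.8 -58.6] [30.1 51. ] 20.7 circ [637.3 -58.4] 27.1 long 111.3
```

View pics/w16.png

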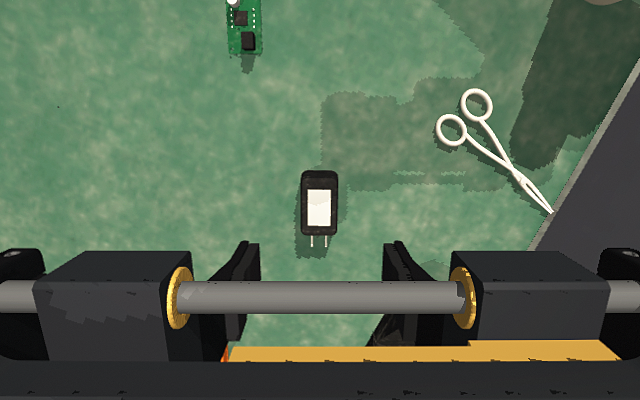

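```bash
python3 - <<'E'
from h import *
z=np.load('pics/topm.npz');P,u,v=cloud('top',z['d'],c2w('top'))
k=(P[:,0]>.66)&(P[:,0]<.78)&(P[:,1]>-.16)&(P[:,1]<.03)&(P[:,2]>.03)
print(k.sum(),P[k].min(0),P[k].max(0))
E
```

```text
462 [ 0.73720433 -0.14715578  0.0300818 ] [ 0.77997052 -0.08702467  0.06138031]
```

Emit:
{"method": "arm_command", "body": {"motion": [[[-3, -2.2, 15], [0, 0, 0.3], 0.3], [[0, 0, 35], [0, 0, 0], 0.3], [[0, 0, 35], [0, 0, 0], 0.3], [[0, 0, 30], [0, 0, 0], 0.3], [[0, 0, 12], [0, 0, 0], 0.3], [[0, 0, 4], [0, 0, 0], 0.3], [[0, 0, 0], [0, 0, 0], 0.3], [[0, 0, 0], [0, 0, 0], 0.3]], "force": 25}}

```text
time: 38.27
position: [0.6389, -0.0607, 0.0224]
tool_rot: [1.776, 2.589, 0.003]
ft_force: [0.5, 0.0, 0.1]
grip_width: 0.701
```

```bash
python3 p.py .6373 -.0583 .019 111.2
```

```text
t 38.27 pos [ 0.6389 -0.0607  0.0224] toolx 111.1 w 61.0 F [0.5 0.  0.1]
turn [ 0.15  0.06 -0.1 ] then shift [ 2.8 -0.7  3.4] rows>= 0.0 0.1
```

Emit:
{"method": "arm_command", "body": {"motion": [[[2, -0.7, 2.5], [0, 0, 0], 0.3], [[0, 0, 0], [0, 0, 0], 0.3], [[0, 0, 0], [0, 0, 0], 0.7], [[0, 0, 0], [0, 0, 0], 0.75], [[0, 0, 0], [0, 0, 0], 0.75], [[0, 0, 0], [0, 0, 0], 0.75], [[0, 0, 0], [0, 0, 0], 0.75], [[0, 0, 0], [0, 0, 0], 0.75]]}}

```text
time: 38.93
position: [0.6362, -0.0593, 0.0183]
tool_rot: [1.778, 2.59, 0.0]
ft_force: [1.1, -0.6, -0.6]
grip_width: 0.367
```

Emit:
{"method": "arm_command", "body": {"motion": [[[0, 0, -10], [0, 0, 0], 0.75], [[0, 0, -30], [0, 0, 0], 0.75], [[0, 0, -35], [0, 0, 0], 0.75], [[0, 0, -35], [0, 0, 0], 0.75], [[0, 0, -20], [0, 0, 0], 0.75], [[0, 0, 0], [0, 0, 0], 0.75], [[0, 0, 0], [0, 0, 0], 0.75]]}}

```text
time: 39.52
position: [0.637, -0.0596, 0.1502]
tool_rot: [1.777, 2.588, 0.004]
ft_force: [-0.5, 0.4, -0.8]
grip_width: 0.367
```

```bash
python3 p.py .532 .243 .148 111.2;python3 w.py w17 adapter
```

```text
t 39.52 pos [ 0.637  -0.0596  0.1502] toolx 111.04 w 32.0 F [-0.5  0.4 -0.8]
turn [ 0.19  0.05 -0.16] then shift [320.   11.5   2.2] rows>= 0.0 7.7
adapter 0.98 px 321.0 260.0 286 356 210 341 ztop 0.1586 mean [634.1 -52.5] rect [636.6 -59. ] [30.3 50. ] 20.9 circ [636.7 -59. ] 27.2 long 111.0
```

View pics/w17.png

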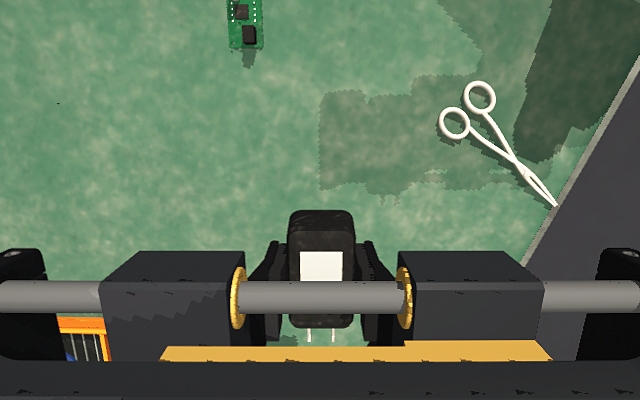

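Emit:
{"method": "arm_command", "body": {"motion": [[[20, 1, 0], [0, 0, 0], 0.75], [[36, 1.5, 0], [0, 0, 0], 0.75], [[40, 1.5, 0], [0, 0, 0], 0.75], [[40, 1.5, 0], [0, 0, 0], 0.75], [[40, 1.5, 0], [0, 0, 0], 0.75], [[40, 1.5, 0], [0, 0, 0], 0.75], [[40, 1.5, 0], [0, 0, 0], 0.75], [[35, 1, 0], [0, 0, 0], 0.75]]}}

```text
time: 40.28
position: [0.5393, 0.2186, 0.1463]
tool_rot: [-1.775, -2.59, 0.004]
ft_force: [0.5, 0.3, -0.3]
grip_width: 0.365
```

Emit:
{"method": "arm_command", "body": {"motion": [[[24, 1, 0], [0, 0, 0], 0.75], [[10, 0, 0], [0, 0, 6.5], 0.75], [[0, 0, 0], [0, 0, 6.5], 0.75], [[0, 0, 0], [0, 0, 6.5], 0.75], [[0, 0, 0], [0, 0, 6.5], 0.75], [[0, 0, 0], [0, 0, 6.5], 0.75], [[0, 0, 0], [0, 0, 6.5], 0.75], [[0, 0, 0], [0, 0, 6.7], 0.75]]}}

```text
time: 40.95
position: [0.5294, 0.2477, 0.1462]
tool_rot: [2.649, 1.689, -0.006]
ft_force: [0.4, -0.5, -0.9]
grip_width: 0.367
```

Emit:
{"method": "arm_command", "body": {"motion": [[[0, 0, 20], [0, 0, 0], 0.75], [[0, 0, 0], [0, 0, 0], 0.75], [[0, 0, 0], [0, 0, 0], 0.75]]}}

```text
time: 41.2
position: [0.5287, 0.2474, 0.1259]
tool_rot: [2.644, 1.697, -0.009]
ft_force: [0.2, -0.4, 0.5]
grip_width: 0.365
```

```bash
python3 p.py .5316 .2479 .0235 65.25;python3 w.py w18 adapter flux_tin
```

```text
t 41.2 pos [0.5287 0.2474 0.1259] toolx 65.39 w 31.8 F [ 0.2 -0.4  0.5]
turn [-0.16  0.27  0.14] then shift [  1.6   2.4 102.4] rows>= 0.0 2.5
adapter 0.89 px 320.0 259.0 286 355 210 341 ztop 0.1342 mean [531.5 254.5] rect [528.6 248.1] [50.2 30.4] 65.4 circ [528.6 248.2] 27.1 long 65.2
flux_tin 0.98 px 323.0 53.0 283 364 9 97 ztop 0.0432 mean [573.5 342.5] rect [573.3 342.1] [49.4 49.1] 39.5 circ [573.4 342.4] 25.3 long 54.2
```

View pics/w18.png

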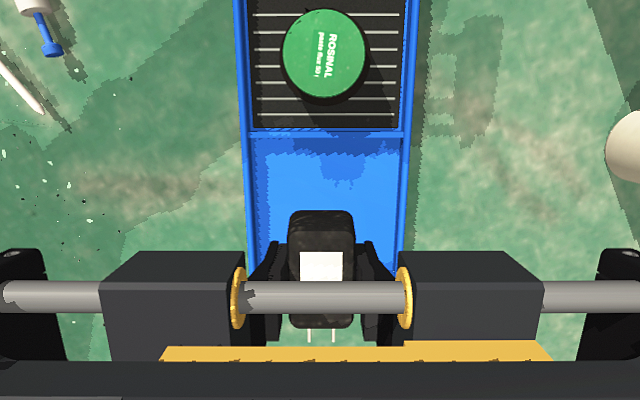

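Emit:
{"method": "arm_command", "body": {"motion": [[[1.5, 2, 20], [0, 0, 0], 0.75], [[0, 0, 30], [0, 0, 0], 0.75], [[0, 0, 30], [0, 0, 0], 0.75], [[0, 0, 13], [0, 0, 0], 0.75], [[0, 0, 5], [0, 0, 0], 0.75], [[0, 0, 0], [0, 0, 0], 0.75], [[0, 0, 0], [0, 0, 0], 0.75], [[0, 0, 0], [0, 0, 0], 0.75]]}}

```text
time: 42.02
position: [0.5345, 0.2495, 0.0322]
tool_rot: [2.644, 1.696, 0.005]
ft_force: [-1.1, 0.2, 0.2]
grip_width: 0.362
```

```bash
python3 p.py .5316 .2479 .0225 65.25
```

```text
t 42.02 pos [0.5345 0.2495 0.0322] toolx 65.35 w 31.5 F [-1.1  0.2  0.2]
turn [ 0.11 -0.17  0.1 ] then shift [-2.6 -2.   9.7] rows>= 0.0 0.2
```

Emit:
{"method": "arm_command", "body": {"motion": [[[0, 0, 4], [0, 0, 0], 0.75], [[0, 0, 2], [0, 0, 0], 0.75], [[0, 0, 1], [0, 0, 0], 0.75], [[0, 0, 0], [0, 0, 0], 0.75], [[0, 0, 0], [0, 0, 0], 0.75]]}}

```text
time: 42.43
position: [0.533, 0.2488, 0.0232]
tool_rot: [-2.644, -1.696, -0.0]
ft_force: [-0.4, 0.6, -0.6]
grip_width: 0.367
```

```bash
python3 p.py .5316 .2479 .0225 65.25
```

```text
t 42.43 pos [0.533  0.2488 0.0232] toolx 65.36 w 31.9 F [-0.4  0.6 -0.6]
turn [-0.   -0.    0.11] then shift [-1.4 -0.9  0.7] rows>= 0.0 0.0
```

Emit:
{"method": "arm_command", "body": {"motion": [[[0, 0, 1], [0, 0, 0], 0.75], [[0, 0, 0], [0, 0, 0], 0.75], [[0, 0, 0], [0, 0, 0], 0.75]]}}

```text
time: 42.68
position: [0.5331, 0.2489, 0.0222]
tool_rot: [-2.644, -1.696, -0.001]
ft_force: [0.2, -0.6, 0.3]
grip_width: 0.367
```

Emit:
{"method": "arm_command", "body": {"motion": [[[0, 0, 0.8], [0, 0, 0], 0.75], [[0, 0, 0], [0, 0, 0], 0.75], [[0, 0, 0], [0, 0, 0], 0.75]]}}

```text
time: 42.93
position: [0.5332, 0.2488, 0.0222]
tool_rot: [-2.644, -1.696, -0.0]
ft_force: [-2.4, -1.6, 5.3]
grip_width: 0.366
```

Contact. Release, then retreat up and toward the middle of the bench.

Emit:
{"method": "arm_command", "body": {"motion": [[[0, 0, 0], [0, 0, 0], 0.45], [[0, 0, 0], [0, 0, 0], 0.4], [[0, 0, 0], [0, 0, 0], 0.4], [[0, 0, -10], [0, 0, 0], 0.4], [[0, 0, -30], [0, 0, 0], 0.4], [[0, 0, -35], [0, 0, 0], 0.4], [[0, 0, -35], [0, 0, 0], 0.4], [[0, 0, -30], [0, 0, 0], 0.4]]}}

```text
time: 43.6
position: [0.5335, 0.2487, 0.1644]
tool_rot: [2.645, 1.695, 0.003]
ft_force: [0.6, 0.1, 0.2]
grip_width: 0.6
```

Emit:
{"method": "arm_command", "body": {"motion": [[[0, 0, 0], [0, 0, 0], 0.4], [[0, 0, 0], [0, 0, 0], 0.4], [[0, 0, 0], [0, 0, 0], 0.4]]}}

```text
time: 43.85
position: [0.5326, 0.2487, 0.1612]
tool_rot: [-2.644, -1.696, 0.001]
ft_force: [-0.2, 0.0, -1.1]
grip_width: 0.597
```

```bash
python3 p.py .5 .0 .2 65.25;python3 w.py w19 adapter flux_tin; python3 m.py; python3 -c "
from h import *
cv2.imwrite('pics/top19.png',np.load('pics/topm.npz')['im'])"
```

```text
t 43.85 pos [0.5326 0.2487 0.1612] toolx 65.35 w 52.0 F [-0.2  0.  -1.1]
turn [-0.02  0.01  0.1 ] then shift [-239.5   74.5  -38.8] rows>= 0.0 6.1
adapter 0.57 px 321.0 196.0 303 339 164 229 ztop 0.0308 mean [533.3 250.7] rect [532.7 249.9] [49.4 30.4] 66.0 circ [532.7 249.6] 27.2 long 65.3
flux_tin 0.91 px 318.0 65.0 283 353 29 101 ztop 0.0431 mean [573.6 342.5] rect [573.1 342.4] [47.9 49.9] 65.5 circ [573.4 342.6] 25.2 long 159.3
solder_spool 0.67 px 451.0 255.0 n 415 ztop 0.0549 mean [ 0.4544 -0.3216  0.0522] rect [ 454.5 -321.9] [51.3 53.8] 88.1
flux_tin 0.42 px 158.0 189.0 n 58 ztop 0.0446 mean [0.589  0.3466 0.0415] rect [589.4 347. ] [11.6 26. ] 1.5
adapter 0.54 px 205.0 215.0 n 195 ztop 0.0326 mean [0.5309 0.2413 0.0295] rect [531.8 242.7] [39.7 27.1] 67.0
plug 0.44 px 432.0 206.0 n 68 ztop 0.0213 mean [ 0.5637 -0.2812  0.0175] rect [ 564.7 -279.9] [31.3 13.8] 68.1
circuit_board 0.69 px 288.0 217.0 n 38 ztop 0.0131 mean [0.5341 0.0463 0.0107] rect [533.4  49.2] [20.4 36. ] 22.4
jar 0.6 px 229.0 110.0 n 365 ztop 0.1055 mean [0.769  0.1861 0.1033] rect [769.1 186.8] [43.5 45.5] 1.9
orange_tray 0.83 px 439.0 226.0 n 4193 ztop 0.0205 mean [ 0.5136 -0.302   0.008 ] rect [ 510.4 -302.6] [238.7 122.8] 19.8
blue_tray 0.63 px 431.0 206.0 n 82 ztop 0.021 mean [ 0.5644 -0.28    0.0165] rect [ 565.  -279.1] [33.1 13.8] 68.1
blue_tray 0.57 px 197.0 209.0 n 1807 ztop 0.0208 mean [0.5487 0.267  0.0085] rect [553.5 293. ] [235.9 118.7] 64.8
```

View pics/w19.png

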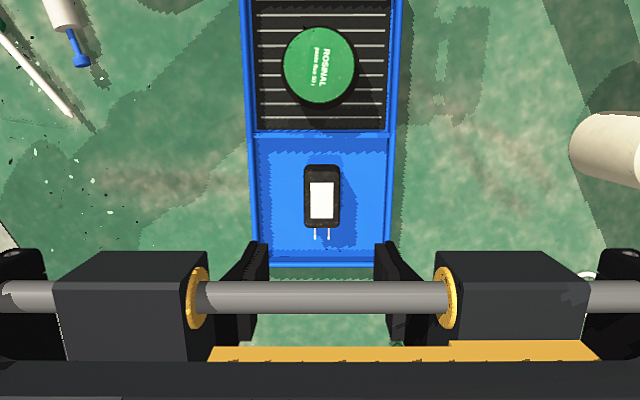

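View pics/top19.png

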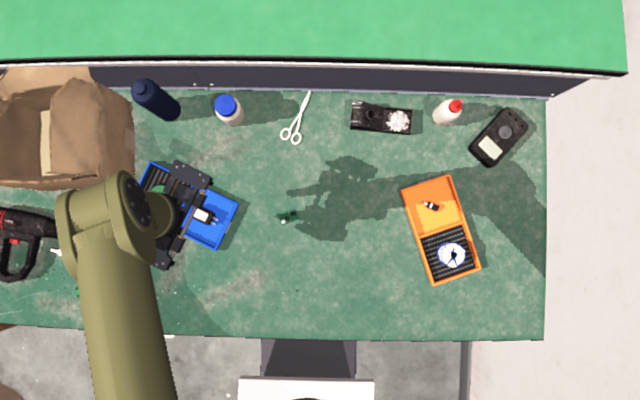

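Everything is in its place. I'll move the arm aside for a clear last look.

Emit:
{"method": "arm_command", "body": {"motion": [[[-20, 6, -10], [0, 0, 0], 0.4], [[-35, 11, -10], [0, 0, 0], 0.4], [[-37, 12, -10], [0, 0, 0], 0.4], [[-37, 12, -10], [0, 0, 0], 0.4], [[-37, 12, 0], [0, 0, 0], 0.4], [[-37, 12, 0], [0, 0, 0], 0.4], [[-20, 6, 0], [0, 0, 0], 0.4], [[0, 0, 0], [0, 0, 0], 0.4]]}}

```text
time: 45.17
position: [0.504, 0.01, 0.202]
tool_rot: [2.651, 1.684, 0.001]
ft_force: [0.0, -0.2, -0.8]
grip_width: 0.601
```

```bash
python3 m.py | egrep 'tin|adap|tape|spool|plug'; python3 -c "
from h import *
im=np.load('pics/topm.npz')['im'];cv2.imwrite('pics/top20.png',cv2.resize(im[90:300,120:500],None,fx=2,fy=2))
s,_=optics.get_image('side');cv2.imwrite('pics/side20.png',s);print(ctrl.get_state()['time'])"
```

```text
solder_spool 0.69 px 451.0 255.0 n 422 ztop 0.0549 mean [ 0.4542 -0.3222  0.0522] rect [ 453.7 -321.9] [52.  53.5] 47.5
tape_roll 0.46 px 172.0 196.0 n 106 ztop 0.0267 mean [0.5734 0.3214 0.0234] rect [572.4 324. ] [29.8 56.3] 85.9
flux_tin 0.6 px 160.0 196.0 n 359 ztop 0.0448 mean [0.5728 0.3401 0.0418] rect [572.4 339.9] [45.6 49.1] 0.9
adapter 0.67 px 202.0 215.0 n 261 ztop 0.0323 mean [0.5328 0.2468 0.0292] rect [533.4 247.5] [48.5 30.4] 65.7
45.7167
```

View pics/top20.png

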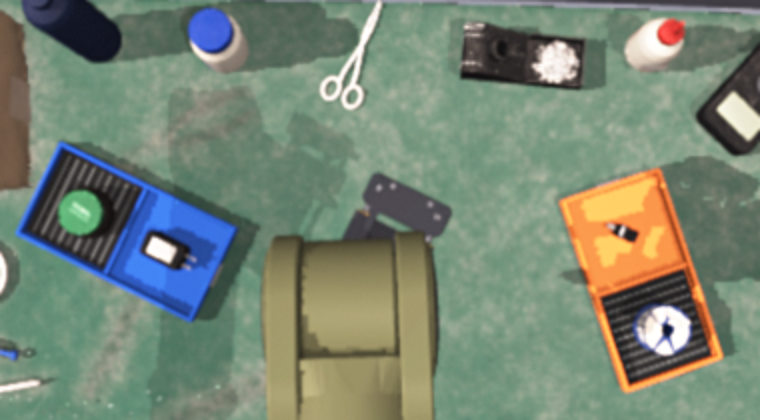

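View pics/side20.png

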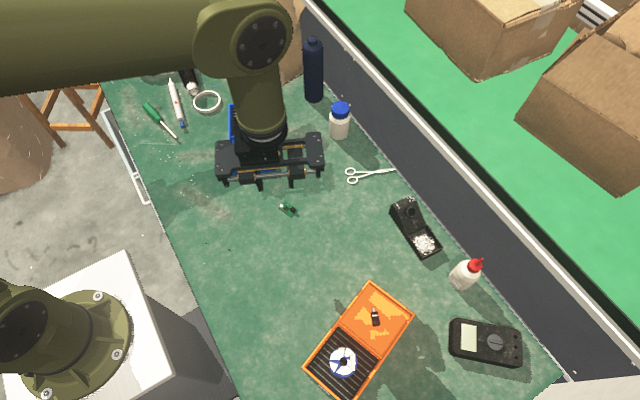

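The last pictures show both kits complete, and the board and jar where they were. In the top crop the tin is at (82,212), the adapter at (165,250), the plug at (622,232) and the spool at (663,330). The gripper is 0.2 m up and clear of everything.

```bash
python3 -c "
from bench import ctrl
print(ctrl.close_job())"
```

```text
the job is handed in; nothing more can be done
None
```

Both kits are made up and the job is handed in at about 46 s, placed in the order you gave. The close call gives no verdict.

- **Orange tray:** the spool stands on the mat, centred to about 1 mm when I set it down. The plug lies flat in the bare compartment.
- **Blue tray:** the tape lies flat on the mat, about 8–10 mm nearer the middle wall than centre so the gripper stayed clear of the paper bag. The tin sits level on top, within 1 mm of the tape's centre. The adapter lies flat, label up, in the bare compartment.
- **Heights:** every top was within about 1 mm of where it should be by the wrist camera.
- **Left alone:** the top-camera check before the arm moved aside found the circuit board and jar where they started. The force readings I saw never passed about 6 N.

**Checks that missed or disagreed:**
- In the last top picture the network did not report the plug, though the picture shows it in place. It had found it in the picture before, and in the wrist view after release.
- The top camera reads heights about 2 mm high throughout, and its position for the tin differs by about 2 mm from the wrist camera's. That is within the calibration.
- In the side view before handing in, the arm hid the blue tray, so I judged that tray from the top and wrist views only.

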